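# Hang and restock the dish holder

### The arm

A 6-joint arm with a two-finger parallel gripper is mounted at the origin on a cart in front of the work surface, level with it; the furniture and walls round the work are solid. World frame = base frame: x ahead of the robot, y to its left, z up, the work surface at z = 0. Lengths are in m, angles in rad, forces in N, time in s.
With the tool pointing down it reaches from about 0.375 to 0.9 m from the base axis. Payload 3.1 kg.
Tool frame: the origin (TCP) lies midway between the tips of the shut fingers; the grasp point (between the pads) lies 19 mm behind it (manip.grip_depth is the distance from the TCP to the grasp point, in m); z points along the fingers, y is the line along which they close (so a half turn about z gives the same grasp; the last joint's range is limited). The gripper opens to 85 mm and grips with 20 to 120 N. Pads are 22 mm wide; open, the fingers measure 114 mm over their backs; the gripper's body (76 mm by 85 mm) begins 54 mm behind the grasp point. The pads swing forward as they close: fully open they stand 13 mm farther back than shut.
Start: joints at [1.06, 0.527, 1.433, -0, 1.181, -0.178], TCP at [0.204, 0.591, 0.193] pointing down, gripper open.
Joint ranges: [-3.08, 3.08], [-0.75, 2.2], [0.22, 2.44], [-1.43, 4.57], [0, 2.65], [-2.85, 2.85]. Speed limits (rad/s): [2.79, 2.79, 3.14, 3.14, 3.14, 3.14].

### API

Orientations are given as a rotation vector (axis times angle).
In Python, from bench import manip gives the robot as it stands.
- The arm moves only by the tool move_arm, never from a script. Its argument "steps" is a list of rows, each a list of 5 numbers: the shift along the tool's x, y, z normalised to -1 to 1, where 1 is 50 cm, then the turn about the tool's z normalised to -1 to 1, where 1 is 180 degrees, then the closure, from 0 (fully open) to 1 (shut). A call has 1 to 5 rows; each row shifts and turns the commanded pose from where the row before left it, along the tool's axes as they then stand; what a row does not reach is not made up. A row lasts 1/8 s, in which the tool goes at most 62.5 mm and 10.7 degrees, less where a joint would pass 70% of its speed; a pose out of reach is approached as far as the arm can. A call with a number of a shift or a turn outside -1 to 1 is refused whole. A call with a gripper value outside its range is refused whole. The fingers move at their own pace and stop on an object; "force" is the grip in N (left out, the last holds). Time passes only in rows, so rows that do not move let the fingers close. It gives the time, the measured TCP pose, the force, the opening and the grip force at its end, in the units of the state.
- manip.get_obs(): the state, without advancing time (a new reading comes with each control period).
- manip.camera(name): name is "scene" or "top" or "wrist"; returns a dict with "pixels" (420x560x3 uint8, red, green, blue), "fx", "fy", "cx", "cy" (pixels), "R" (3x3) and "t" (3): a world point X has camera coordinates R X + t; the wrist camera has in their place "tool_from_camera" (4x4, takes a point from camera to tool coordinates, whose origin is the TCP and whose axes are the flange's). Camera axes: x right, y down, z forward; pixel columns grow to the right and rows downward; lengths in m; the calibration is good to about 2 mm. A picture is of the moment at which its call begins: read the wrist's pose just before it. There is no depth.
- manip.job_done(): hands the job in; it is judged then, once.
The state is a dict: "time": time; "joint_pos": joint angles; "joint_velocities": joint speeds; "joint_torque": joint torques, N m; "tcp_pos": TCP position; "ee_rot": TCP orientation; "ft_force": force on the tool from outside, world axes, zero at the start; "moment": the same for the moment, N m; "gripper_width": finger opening in m; "grip_force": force on a finger pad.
Only numpy, scipy, OpenCV 4.12 (cv2) and the standard library are available. Lean on these libraries where they do the work, as an engineer would, in place of code of your own. Each camera call takes 0.05 s, during which the arm holds its last target. There are 200 camera calls.

### The job

Set up the hanging dish holder: lift the empty holder by its black tab and hang it squarely over the upper rail of the stand, tube towards you. Then stack the small sample dishes (flat and deep ones, as they come) in its tube one at a time until the top of the stack is at or above the fill line, and add none beyond that; the spare dishes stay lying flat on the worktop. Finally put the dust cover on the tube, and leave the bottle, the beaker and the large petri dishes undisturbed.

Things in the scene. Friction and masses are not known exactly. Their poses are not given: they have to be found in the camera images.
- stand: bench rail stand, fixed to the worktop: dark base plate 100 x 360 x 8 mm, two uprights 300 mm apart, an upper rail (16 mm thick, axis 97 mm high) and a lower rail (12 mm thick, axis 44 mm high and 7 mm nearer the robot), against which a hung holder leans back by some 0.02 rad. Origin: on the worktop below the middle of the upper rail; y along the rail, x away from the robot
- rail_mid (a point): middle of the upper rail's axis, 97 mm above the worktop; y along the rail, z up, x away from the robot. The holder's tube hangs on the -x side
- holder: dish holder, loose, 0.2 to 0.33 kg, stands upright at the start: light grey metal tube, inside 63 mm, outside 69 mm, 76 mm tall with a 4 mm floor, flared by 3 mm in its top 8 mm. Its wall is cut away at +y and -y from floor to rim (slots 44 mm wide), so fingers holding a dish at +y and -y can go down inside. Origin: centre of the underside, on the tube's axis; z up; the hook is at +x
- holder_tab (a point): black tab by which to lift and carry the holder, above the hook: 10 mm thick along the holder's x (x = 55 to 65 mm), 36 mm wide along y, z = 74 to 112 mm; this point is at x = 60, z = 96 mm of the holder. The rim of the tube (z = 76) is beside its foot. Axes as the holder's
- holder_saddle (a point): point in the hook's space, at x = 51, z = 62 mm of the holder: on the upper rail's axis when properly hung. The hook, 76 mm wide: back face of the tube x = 37 mm, bridge underside z = 70 mm, lip at x = 59 to 63 mm reaching down to z = 41 mm; its 22 mm space goes over the 16 mm rail. Axes as the holder's
- holder_floor (a point): centre of the inner floor of the tube, 4 mm above the holder's underside. The fill line, a thin dark scored line round the wall inside and outside, lies 51 mm above this floor, the rim 72 mm above it. Axes as the holder's
- cover: dust cover, loose, 0.12 kg: light grey metal disc, 76 mm wide, 4 mm thick, with a plug below it (56 mm wide, 4 mm deep) and a black knob above (20 mm wide, from 8 to 34 mm above the origin). Origin: centre of the plug's underside, z up. Seated on the rim, its origin is 68 mm above the holder's inner floor
- flat1_mid (a point): middle of flat1, a lidded round sample dish (flat kind: 56 mm diameter, 12 mm tall, 35 g), lying flat on the worktop at the start, 6 mm from its top and bottom; z is its axis. May be absent
- flat2_mid (a point): middle of flat2, a lidded round sample dish (flat kind: 56 mm diameter, 12 mm tall, 35 g), lying flat on the worktop at the start, 6 mm from its top and bottom; z is its axis. May be absent
- flat3_mid (a point): middle of flat3, a lidded round sample dish (flat kind: 56 mm diameter, 12 mm tall, 35 g), lying flat on the worktop at the start, 6 mm from its top and bottom; z is its axis. May be absent
- flat4_mid (a point): middle of flat4, a lidded round sample dish (flat kind: 56 mm diameter, 12 mm tall, 35 g), lying flat on the worktop at the start, 6 mm from its top and bottom; z is its axis. May be absent
- flat5_mid (a point): middle of flat5, a lidded round sample dish (flat kind: 56 mm diameter, 12 mm tall, 35 g), lying flat on the worktop at the start, 6 mm from its top and bottom; z is its axis. May be absent
- deep1_mid (a point): middle of deep1, a lidded round sample dish (deep kind: 56 mm diameter, 18 mm tall, 50 g), lying flat on the worktop at the start, 9 mm from its top and bottom; z is its axis. May be absent
- deep2_mid (a point): middle of deep2, a lidded round sample dish (deep kind: 56 mm diameter, 18 mm tall, 50 g), lying flat on the worktop at the start, 9 mm from its top and bottom; z is its axis. May be absent
- bottle: small media bottle, 56 mm wide, 104 mm tall, loose, not part of the work: leave alone. Origin: centre of its underside
- beaker: small glass beaker, 51 mm wide, 67 mm tall, loose, not part of the work: leave alone. Origin: centre of its underside
- petri_stack_a: stack of large petri dishes, 90 mm wide, 47 mm tall, loose, not part of the work: leave alone. Origin: centre of its underside

How it is judged:
By the outcome, as a careful person would: the job done as asked, in the order asked, and still so for the second after the job is handed in, with the robot touching nothing.
Of flat1, flat2, flat3, flat4, flat5, deep1, deep2 only 5 to 7 are there at a start; the rules pass over those that are not, and their reading is None.
At some moment in a run one of flat1, flat2, flat3, flat4, flat5, deep1, deep2, cover may be knocked a few centimetres aside while the robot is not near it.
It also fails if it takes over 200 s, if anything falls off the work surface, if the arm or the gripper's body presses on something with over 40 N, if the wrist force passes 120 N, or if a joint passes its speed limit or range.

## Working session

There is one attempt and no reset: what is moved stays moved. The work goes in short steps, Python scripts to look and compute and a tool call to move; the robot and the scene stay as the last step left them, time stands still between calls to the robot, and variables do not carry over. Pictures are saved under pics/ and viewed, at most 14 in all, crops included, and the job is handed in when it is done.

Besides the shell and the picture viewer there is one more tool, called after "Emit:" as name([rows], argument=value, ...), one row to a line, values as JSON. move_arm: Moves the arm, as the interface text tells. Scaled input: -1 to 1 covers 50 cm each way for a shift and 180 degrees each way for a turn. Its arguments: {"type":"object","properties":{"steps":{"type":"array","items":{"type":"array","items":{"type":"number","minimum":-1,"maximum":1}}},"force":{"type":"number"}},"required":["steps"]}

```bash
mkdir -p pics; ls; cat > h.py <<'E'
import numpy as np, cv2, pickle
from scipy.spatial.transform import Rotation as Ro
from bench import manip
def snap(n,f):
    o=manip.get_obs(); c=manip.camera(n)
    c=dict(c); c['pose']=(np.array(o['tcp_pos']),np.array(o['ee_rot']))
    pickle.dump(c,open('pics/%s.pkl'%f,'wb')); cv2.imwrite('pics/%s.png'%f,c['pixels'][:,:,::-1]); return c
def RT(c):
    if 'R' in c: return np.array(c['R']),np.array(c['t'])
    T=np.eye(4);T[:3,:3]=Ro.from_rotvec(c['pose'][1]).as_matrix();T[:3,3]=c['pose'][0]
    M=np.linalg.inv(T@np.array(c['tool_from_camera']));return M[:3,:3],M[:3,3]
def ray(c,u,v,z):
    R,t=RT(c); d=R.T@np.array([(u-c['cx'])/c['fx'],(v-c['cy'])/c['fy'],1]); o=-R.T@t
    return o+d*(z-o[2])/d[2]
def proj(c,X):
    R,t=RT(c); p=R@np.array(X)+t; return np.array([c['fx']*p[0]/p[2]+c['cx'],c['fy']*p[1]/p[2]+c['cy']])
def load(f): return pickle.load(open('pics/%s.pkl'%f,'rb'))
E
python3 - <<'E'
from h import *
for n in('top','scene'):
    c=snap(n,n+'0');R,t=RT(c);print(n,c['fx'],-R.T@t,R)
c=snap('wrist','w0');print(c['fx'],c['tool_from_camera'])
o=manip.get_obs();print(o)
E
```

```text
pics
top 478.97085801041203 [0.35099379 0.05275556 1.49708386] [[ 0.01400227 -0.99978367  0.01538014]
 [-0.98549462 -0.01640061 -0.16891234]
 [ 0.16912804 -0.01279189 -0.98551107]]
scene 390.29487838760525 [ 0.02955941 -0.88813864  0.87359399] [[ 0.85116694 -0.52453728 -0.0193773 ]
 [-0.31946829 -0.48840339 -0.8120358 ]
 [ 0.41647911  0.69736846 -0.58328585]]
366.08355419604914 [[-4.66576704e-04 -9.55956519e-01 -2.93507948e-01  7.42382084e-02]
 [ 9.99999888e-01 -4.68966392e-04 -6.22305889e-05  1.28782637e-03]
 [-7.81556262e-05 -2.93507944e-01  9.55956631e-01 -1.80781842e-01]
 [ 0.00000000e+00  0.00000000e+00  0.00000000e+00  1.00000000e+00]]
{'time': 0.15, 'joint_pos': array([ 1.05945761e+00,  5.28265066e-01,  1.43363791e+00,  1.33419259e-06,
        1.18139276e+00, -1.78515981e-01]), 'joint_velocities': array([ 3.32049772e-04, -2.45208932e-03, -3.99769855e-03, -4.25161917e-04,
       -4.84218762e-04,  8.62170931e-05]), 'joint_torque': array([ 1.99508968e-04, -4.42746770e+01, -1.78275293e+01, -2.96532580e-04,
        5.59897686e-03,  1.64620394e-05]), 'tcp_pos': array([0.20386493, 0.59015403, 0.19214131]), 'ee_rot': array([-5.20292159e-01, -3.09762311e+00,  2.51651204e-03]), 'ft_force': array([ 0.13694044, -0.3416241 , -0.2758324 ]), 'moment': array([-0.03462671,  0.03801615,  0.00375051]), 'grip_force': 0.0, 'gripper_width': 0.08502789566572322}
```

View pics/top0.png

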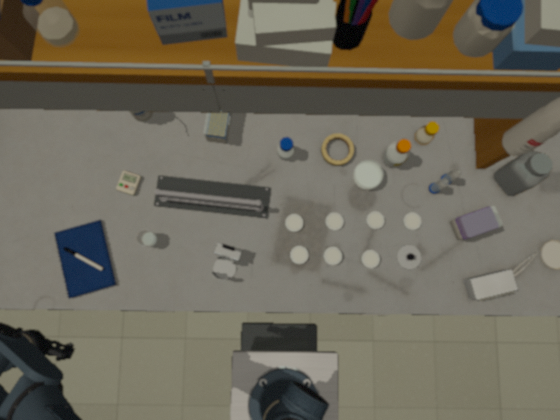

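View pics/scene0.png

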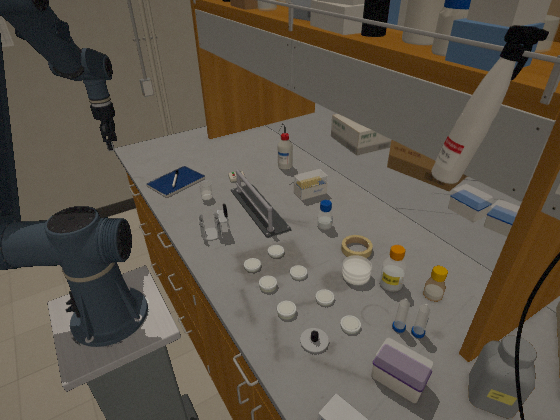

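The top view shows the stand near (212,196), the holder near (227,260), seven dishes at u 294–413, v 220–260, and the cover at (409,257). The beaker is at (149,239) and the petri stack at (369,175). I'll zoom in on the holder and dishes next.

```bash
python3 - <<'E'
from h import *
a=load('top0')['pixels'];b=load('scene0')['pixels']
p=cv2.resize(a[165:285,140:300],(800,600),interpolation=cv2.INTER_CUBIC)
cv2.imwrite('pics/c1.png',p[:,:,::-1])
p=cv2.resize(b[160:300,170:330],None,fx=4,fy=4,interpolation=cv2.INTER_CUBIC)
cv2.imwrite('pics/c2.png',p[:,:,::-1])
c=load('top0')
g=cv2.cvtColor(a,cv2.COLOR_RGB2HSV)
m=((g[:,:,2]>185)&(g[:,:,1]<40)).astype(np.uint8);
n,l,s,ce=cv2.connectedComponentsWithStats(m)
for i in range(1,n):
    x,y,w,h,ar=s[i]
    if ar>60 and 180<y<275 and 120<x<430: print(s[i],ce[i].round(1),ray(c,*ce[i],.012).round(4),ray(c,*ce[i],.018).round(4))
E
```

```text
(no output)
```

View pics/c1.png

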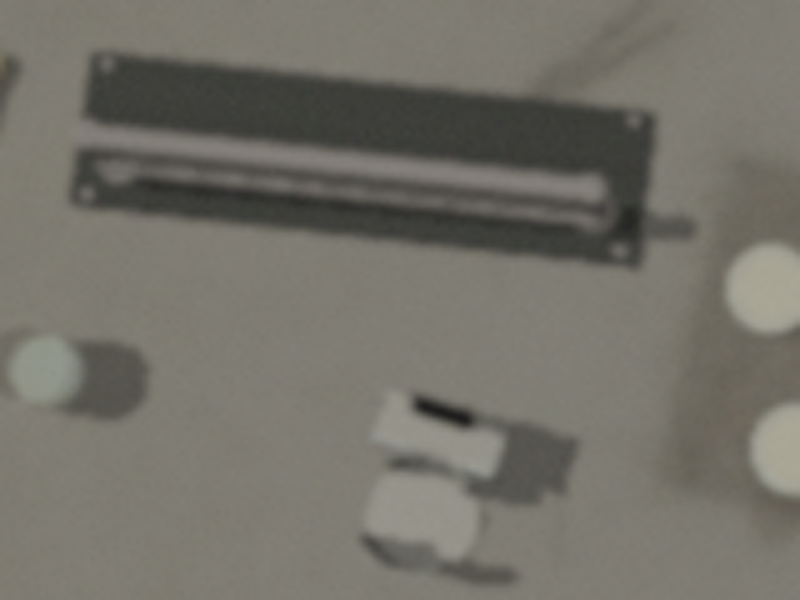

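View pics/c2.png

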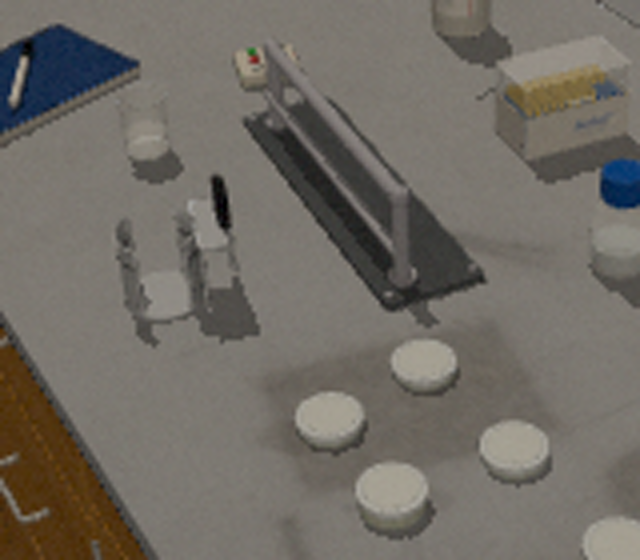

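The crops show the upper rail from crop1 (85,135) to (605,185), slightly rotated. The black tab is at crop1 (443,411), with the holder yawed about −17°. I'll get numbers by masks next.

```bash
python3 - <<'E'
from h import *
c=load('top0');a=c['pixels'];f=lambda p:(p[0]/5+140-.4,p[1]/5+165-.4)
for p,z in [((85,135),.105),((605,185),.105),((107,64),.008),((634,121),.008),((87,193),.008),((619,251),.008)]: print('stand',ray(c,*f(p),z).round(4))
for p in [(415,402),(473,420)]: print('tab',ray(c,*f(p),.112).round(4))
print('floor?',ray(c,*f((422,510)),.004).round(4))
g=a.max(2)
print(a[223,294],a[255,299],a[205,250])
m=((g>150)).astype(np.uint8);n,l,s,ce=cv2.connectedComponentsWithStats(m)
for i in range(1,n):
    x,y,w,h,ar=s[i]
    if ar>60 and 140<y<275 and 120<x<440: print(s[i],ce[i].round(1),ray(c,*ce[i],.012).round(4),ray(c,*ce[i],.018).round(4))
s2=load('scene0')
for X in [(.5,-.1,0)]: print(proj(s2,X))
E
```

```text
stand [0.6174 0.3874 0.105 ]
stand [0.5925 0.0803 0.105 ]
stand [0.682  0.3994 0.008 ]
stand [0.6509 0.0646 0.008 ]
stand [0.5989 0.4074 0.008 ]
stand [0.5675 0.0726 0.008 ]
tab [0.4624 0.1873 0.112 ]
tab [0.4526 0.1535 0.112 ]
floor? [0.4045 0.1912 0.004 ]
[168 165 149] [169 166 150] [81 77 74]
[354 162  28  26 565] [367.5 174.2] [ 0.7031 -0.2568  0.012 ] [ 0.7017 -0.2555  0.018 ]
[326 213  17  17 218] [334.1 220.8] [ 0.5514 -0.1493  0.012 ] [ 0.5506 -0.1484  0.018 ]
[367 212  17  16 211] [374.9 219.5] [ 0.5575 -0.2776  0.012 ] [ 0.5567 -0.2762  0.018 ]
[404 213  17  16 207] [412.1 220.5] [ 0.5563 -0.3946  0.012 ] [ 0.5555 -0.3928  0.018 ]
[286 214  16  17 211] [293.6 222.3] [ 0.5446 -0.0224  0.012 ] [ 0.5438 -0.022   0.018 ]
[291 246  17  17 220] [298.7 254.3] [ 0.4452 -0.0389  0.012 ] [ 0.4449 -0.0385  0.018 ]
[324 247  17  18 225] [332.3 255.4] [ 0.4436 -0.1429  0.012 ] [ 0.4432 -0.1421  0.018 ]
[362 250  17  18 223] [370.1 258.5] [ 0.4358 -0.2601  0.012 ] [ 0.4354 -0.2588  0.018 ]
[276.75288441 269.75299677]
```

Emit:
move_arm([
  [-0.0885,-0.068,-0.024,0,0],
  [-0.0885,-0.068,-0.024,0,0],
  [-0.0885,-0.068,-0.024,0,0],
  [-0.0885,-0.068,-0.024,0,0],
  [-0.0885,-0.068,-0.024,0,0],
])

```text
time: 0.78
tcp_pos: [0.3584, 0.3561, 0.2531]
ee_rot: [-0.52, -3.098, 0.0]
ft_force: [0.6, 0.5, 0.4]
gripper_width: 0.0855
grip_force: 0.0
```

Emit:
move_arm([
  [-0.0885,-0.068,-0.024,0,0],
  [-0.0885,-0.068,-0.024,0,0],
  [-0.0885,-0.068,-0.024,0,0],
  [-0.0885,-0.068,-0.024,0,0],
  [0,0,0,0.055,0],
])

```text
time: 1.4
tcp_pos: [0.4836, 0.1681, 0.3017]
ee_rot: [0.801, 3.035, 0.0]
ft_force: [-0.7, 0.1, 0.4]
gripper_width: 0.0851
grip_force: 0.0
```

Emit:
move_arm([
  [0,0,0,0.055,0],
  [0,0,0,0.055,0],
  [0,0,0,0.055,0],
  [0,0,0,0.055,0],
  [0,0,0,0.055,0],
])

```text
time: 2.02
tcp_pos: [0.4802, 0.1713, 0.3006]
ee_rot: [-1.994, -2.427, 0.001]
ft_force: [-0.1, 0.2, 0.1]
gripper_width: 0.0856
grip_force: 0.0
```

Emit:
move_arm([
  [0,0,0,0.055,0],
  [0,0,0,0.055,0],
  [0,0,0,0.045,0],
  [0,0,0,0,0],
])

```text
time: 2.52
tcp_pos: [0.4803, 0.1714, 0.3006]
ee_rot: [-2.513, -1.884, 0.001]
ft_force: [-0.3, 1.1, 0.3]
gripper_width: 0.0856
grip_force: 0.0
```

```bash
python3 - <<'E'
from h import *
c=snap('wrist','w1'); print(c['pose'],Ro.from_rotvec(c['pose'][1]).as_matrix().round(3))
E
```

```text
(array([0.48027679, 0.17136137, 0.30064381]), array([-2.51321072e+00, -1.88442941e+00,  9.35781739e-04])) [[ 0.28   0.96  -0.001]
 [ 0.96  -0.28  -0.   ]
 [-0.    -0.001 -1.   ]]
```

View pics/w1.png

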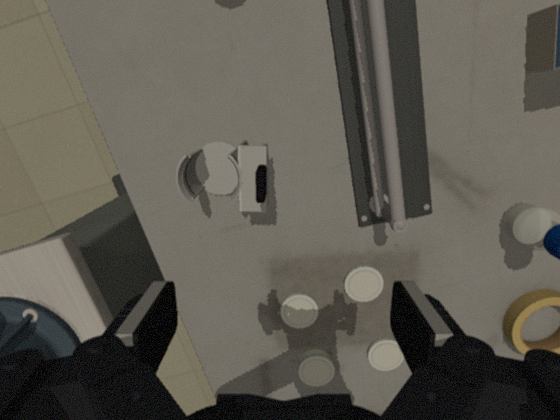

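Wrist view: the tab is the black block at about (261,184), the tube is at (213,170), and the upper rail is the light band from (375,0) to (398,228).

```bash
python3 - <<'E'
from h import *
c=load('w1');a=c['pixels'];g=a.max(2)
m=np.zeros_like(g);m[150:215,245:275]=(g[150:215,245:275]<35)
ct=max(cv2.findContours(m,0,1)[0],key=cv2.contourArea)
r=cv2.minAreaRect(ct);b=cv2.boxPoints(r);print(r,b.round(1))
for p in b: print(ray(c,*p,.112).round(4),ray(c,*p,.074).round(4))
# bridge block corners
for row in (10,60,110,160,200):
    print(row,' '.join(map(str,g[row,345:415:2])))
for row in (150,165,180,205): print(row,g[row,232:275:1])
E
```

```text
((260.5, 183.5), (35.0, 9.0), 90.0) [[256. 166.]
 [265. 166.]
 [265. 201.]
 [256. 201.]]
[0.4588 0.1949 0.112 ] [0.4544 0.1898 0.074 ]
[0.4676 0.1923 0.112 ] [0.464 0.187 0.074]
[0.4568 0.1573 0.112 ] [0.4521 0.1484 0.074 ]
[0.4478 0.16   0.112 ] [0.4422 0.1513 0.074 ]
10 38 45 44 82 105 99 88 82 67 61 63 63 87 106 117 124 125 120 120 111 59 56 59 58 58 59 62 60 56 62 55 63 55 58 54
60 56 62 45 37 36 37 82 108 89 82 86 63 57 59 73 94 107 115 124 120 121 119 92 54 56 55 63 58 60 60 54 62 64 63 58
110 55 60 62 59 58 55 39 38 41 74 108 114 83 79 61 56 55 72 97 114 120 125 119 118 109 58 61 54 59 55 54 62 53 53 59
160 112 115 62 55 58 55 56 53 55 30 33 31 73 112 123 86 82 61 57 59 81 102 112 118 122 121 118 94 59 57 58 56 54 57 53
200 118 121 115 118 120 52 51 58 62 62 55 46 52 77 75 97 114 84 82 78 104 122 74 98 116 122 122 125 123 97 51 58 55 51 56
150 [133 117  98  85  74  91 140 144 143 136 135 135 138 136 137 137 134 134
 136 135 132 138 133 137 138 135 132 136 134 137 134 134 136 134 104  90
 109 114 123 119 119 117 120]
165 [141 128 101 108 126 131 130 142 140 141 132 135 131 135 136 133 131 131
 136 134 135 134 134 134 139 128  98  60  44  43  51  46  63  79  91  80
  80  76  77  73  94 116 120]
180 [133 131 132 134 141 125 102 115 119 128 136 137 135 135 133 136 133 133
 133 137 136 137 131  87  23  28  23  13  25  29  29  17  19  25  41  65
  79  85  82  80  80  94 115]
205 [114 113 116 115 120 115 122 125 149 143 135 133 134 135 131 133 130 134
 134 133 133 135 132 135 134 135 135 124 104  93  91  94  94  95  87  72
  77  77  84  73  85  83  78]
```

Emit:
move_arm([
  [-0.009,-0.044,0.1,0,0],
  [0,0,0.11,0,0],
  [0,0,0.11,0,0],
  [0,0,0.08,0,0],
  [0,0,0.042,0,0],
])

```text
time: 3.2
tcp_pos: [0.4568, 0.173, 0.0777]
ee_rot: [-2.512, -1.884, 0.005]
ft_force: [1.2, 0.1, 0.6]
gripper_width: 0.0856
grip_force: 0.0
```

```bash
python3 - <<'E'
from h import *
c=snap('wrist','w2'); print(c['pose'])
E
```

```text
(array([0.45684789, 0.17303058, 0.07771585]), array([-2.51152497, -1.88432038,  0.00501885]))
```

View pics/w2.png

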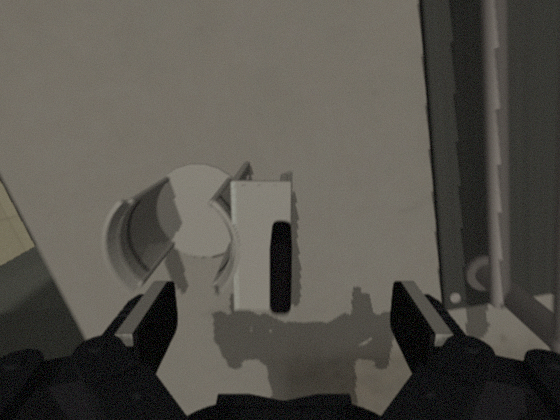

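The tab is centred between the fingers (cols 271–291, rows 221–312). Next I'll check its offset along the tool x axis.

```bash
python3 - <<'E'
from h import *
c=load('w2');R=Ro.from_rotvec(c['pose'][1]).as_matrix()
for v in (224,312): 
    for z in(.112,): print(R.T@(ray(c,281,v,z)-c['pose'][0]))
for u in(272,290): print(R.T@(ray(c,u,270,.112)-c['pose'][0]))
c=load('w1');a=c['pixels'].max(2).astype(float)
# upper rail edges: right = max neg gradient, left = centre of band
P=[];Q=[]
for v in range(10,205,5):
    r=cv2.GaussianBlur(a[v:v+1],(5,1),0)[0];g=np.diff(r)
    lo=int(371+ (v-10)*.1);u=lo+np.argmin(g[lo:lo+35]);
    l0=u-28;ul=l0+np.argmax(g[l0:l0+18])
    P.append((u+.5,v));Q.append((ul+.5,v))
P=np.array(P);Q=np.array(Q)
print(np.c_[Q[::6],P[::6]])
R,t=RT(c);o=-R.T@t;print('cam',o)
# plane through camera and each edge line -> silhouette planes tangent to cylinder r=8mm
def pl(P):
    d=np.array([R.T@[(u-c['cx'])/c['fx'],(v-c['cy'])/c['fy'],1] for u,v in P]);n=np.linalg.svd(d)[2][-1];return n*np.sign(n[0])
n1,n2=pl(Q),pl(P)
d=np.cross(n1,n2);d/=np.linalg.norm(d);print('dir',d*np.sign(d[1]))
for y in (.1,.236,.35):
  for n,s in((n1,1),(n2,-1)): print(y,'axis x at z.097', o[0]-(n[1]*(y-o[1])+n[2]*(.097-o[2])-s*.008)/n[0])
E
```

```text
[ 0.02798782 -0.00035939 -0.03432491]
[-0.01415962 -0.00046084 -0.03426173]
[ 0.00676815 -0.0043535  -0.03427993]
[ 0.00677593  0.00353193 -0.03430628]
[[368.5  10.  384.5  10. ]
 [372.5  40.  387.5  40. ]
 [375.5  70.  390.5  70. ]
 [378.5 100.  393.5 100. ]
 [382.5 130.  396.5 130. ]
 [385.5 160.  399.5 160. ]
 [388.5 190.  402.5 190. ]]
cam [0.50233244 0.24421775 0.4814037 ]
dir [ 0.22781071  0.8116218  -0.5379334 ]
0.1 axis x at z.097 0.5879226630524562
0.1 axis x at z.097 0.5895294376269402
0.236 axis x at z.097 0.6039777652390537
0.236 axis x at z.097 0.6021580081407647
0.35 axis x at z.097 0.617435718542525
0.35 axis x at z.097 0.6127437216597058
```

Emit:
move_arm([
  [0.01,0,0,0,0],
  [0,0,0,0,1],
  [0,0,0,0,1],
  [0,0,0,0,1],
  [0,0,0,0,1],
], force=80)

```text
time: 3.88
tcp_pos: [0.4598, 0.1781, 0.0803]
ee_rot: [2.515, 1.882, 0.001]
ft_force: [0.5, 0.2, 0.5]
gripper_width: 0.0125
grip_force: 0.0
```

Emit:
move_arm([
  [0,0,0,0,1],
  [0,0,0,0,1],
  [0,0,0,0,1],
  [0,0,0,0,1],
])

```text
time: 4.38
tcp_pos: [0.4596, 0.178, 0.0799]
ee_rot: [-2.515, -1.883, 0.0]
ft_force: [0.4, 0.7, 0.4]
gripper_width: 0.0
grip_force: 0.0
```

```bash
python3 - <<'E'
from h import *
c=snap('wrist','w3'); s=snap('scene','s3')['pixels'][150:290,150:350]
p=np.vstack([cv2.resize(c['pixels'],(400,300)),cv2.resize(s,(400,280),interpolation=cv2.INTER_CUBIC)])
cv2.imwrite('pics/c3.png',p[:,:,::-1])
E
```

```text
(no output)
```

View pics/c3.png

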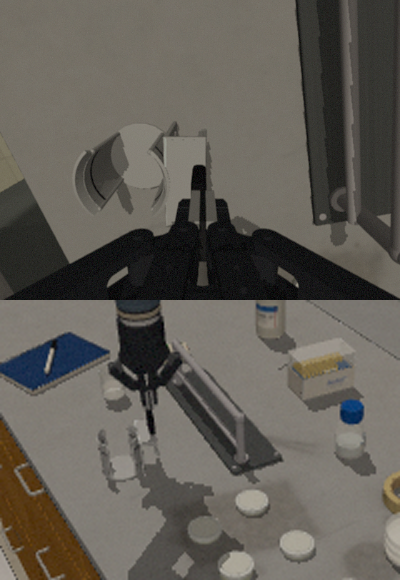

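```bash
python3 - <<'E'
from h import *
c=load('w3');R=Ro.from_rotvec(c['pose'][1]).as_matrix();p=c['pose'][0]
for X in [(0,0,0),(.011,0,0),(0,0,-.019),(.011,0,-.034)]: print(X,proj(c,p+R@np.array(X)).round(1))
q=np.clip(cv2.resize(c['pixels'][180:400,190:370],None,fx=2.7,fy=2.7,interpolation=2).astype(float)*2.2,0,255).astype(np.uint8)
cv2.imwrite('pics/c4.png',q[:,:,::-1])
E
```

```text
(0, 0, 0) [282.2 253.8]
(0.011, 0, 0) [282.2 234.4]
(0, 0, -0.019) [282.1 269.1]
(0.011, 0, -0.034) [281.9 260.8]
```

View pics/c4.png

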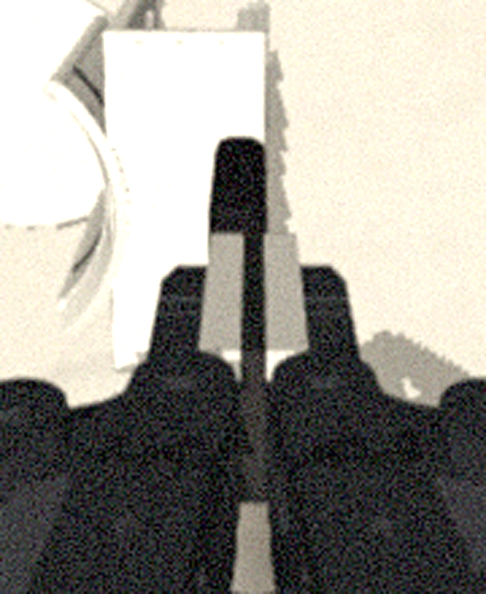

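Emit:
move_arm([
  [0,0,-0.01,0,1],
  [0,0,-0.01,0,1],
  [0,0,-0.01,0,1],
  [0,0,0,0,1],
  [0,0,0,0,1],
])

```text
time: 5.1
tcp_pos: [0.4595, 0.1781, 0.095]
ee_rot: [-2.515, -1.883, -0.0]
ft_force: [0.3, -0.2, -0.4]
gripper_width: 0.0
grip_force: 0.0
```

```bash
python3 - <<'E'
from h import *
o=manip.get_obs();print({k:o[k] for k in('ft_force','moment','gripper_width','grip_force')})
c=snap('wrist','w4');a=load('w3')
g=lambda c:c['pixels'].max(2)
d=cv2.absdiff(g(c),g(a))
for f in(a,c):
  x=g(f); print([int(v) for v in x[200,215:300:3]])
  m=(x[:262,250:310]<35); ys,xs=np.nonzero(m); print(ys.min(),xs.min()+250,xs.max()+250, np.argmax(np.diff(x[100:200,255].astype(int)))+100)
E
```

```text
{'ft_force': array([ 0.25353715, -0.24149918, -0.38508916]), 'moment': array([-0.01887658, -0.00817116, -0.03470992]), 'gripper_width': 4.5249231809058236e-05, 'grip_force': 0.0}
[103, 88, 71, 81, 81, 149, 137, 131, 137, 133, 134, 132, 131, 139, 135, 134, 136, 131, 129, 132, 131, 136, 132, 132, 116, 89, 115, 115, 119]
231 268 288 191
[104, 86, 55, 54, 77, 70, 135, 143, 136, 134, 134, 135, 134, 134, 137, 134, 136, 136, 134, 134, 133, 130, 131, 137, 120, 79, 95, 119, 118]
223 269 287 185
```

```bash
python3 - <<'E'
from h import *
def tri(L):
    A=np.zeros((3,3));b=np.zeros(3);S=[]
    for c,u,v in L:
        R,t=RT(c);o=-R.T@t;d=R.T@[(u-c['cx'])/c['fx'],(v-c['cy'])/c['fy'],1];d/=np.linalg.norm(d)
        M=np.eye(3)-np.outer(d,d);A+=M;b+=M@o
    X=np.linalg.solve(A,b);return X.round(4),[(proj(c,X)-(u,v)).round(1) for c,u,v in L]
T,a,b=load('top0'),load('w1'),load('w2');f=lambda p:(p[0]/5+139.6,p[1]/5+164.6)
print('-y',tri([(a,260.5,201),(b,281,312)]),tri([(T,*f((473,418))),(b,281,312)]),tri([(T,*f((473,418))),(a,260.5,201)]))
print('+y',tri([(a,260.5,166),(b,281,222)]),tri([(T,*f((415,403))),(b,281,222)]))
# scene view: tab blob
s=load('scene0');x=s['pixels'].max(2);m=np.zeros_like(x);m[200:220,215:235]=x[200:220,215:235]<40
ct=max(cv2.findContours(m,0,1)[0],key=cv2.contourArea);print(cv2.boundingRect(ct),ct[:,0].tolist())
for z in (.074,.112): print(z,[proj(s,(.4575+k*.28,.172+k*.96,z)).round(1) for k in(-.018,.018)])
w=load('w4')['pixels'].max(2); print(w[225:330:5,282])
E
```

```text
-y (array([0.452 , 0.158 , 0.1094]), [array([ 0.1, -0. ]), array([-0.2,  0. ])]) (array([0.4527, 0.1547, 0.1047]), [array([-0.2,  0.5]), array([3.4, 0.3])]) (array([0.4527, 0.1554, 0.1029]), [array([-0.4,  0.6]), array([1.8, 0.6])])
+y (array([0.4596, 0.1878, 0.0699]), [array([ 0.7, -0.2]), array([-1.5,  0.5])]) (array([0.463 , 0.1908, 0.0813]), [array([-0.2,  0.5]), array([2.8, 0.4])])
(223, 205, 4, 12) [[223, 205], [223, 206], [223, 207], [224, 208], [224, 209], [224, 210], [224, 211], [224, 212], [224, 213], [224, 214], [225, 215], [225, 216], [226, 216], [226, 215], [226, 214], [226, 213], [226, 212], [226, 211], [226, 210], [226, 209], [225, 208], [225, 207], [225, 206], [225, 205], [224, 205]]
0.074 [array([226.6, 217. ]), array([225. , 211.3])]
0.112 [array([225.6, 208.1]), array([223.9, 202.5])]
[ 3 18 17 16 18 22 19 22 22 20 17 25 30 10 22 14 18 14 38 31 26]
```

```bash
python3 - <<'E'
from h import *
s=snap('scene','s4');o=manip.get_obs();p=o['tcp_pos']
print([proj(s,X).round(1) for X in (p,p+[0,0,.019],p+[0,0,.073],(.4575,.173,.112),(.4575,.173,.074))])
q=[cv2.resize(f['pixels'][160:250,180:260],(400,450),interpolation=2) for f in (load('s3'),s)]
q=np.clip(np.hstack(q).astype(float)*2,0,255).astype(np.uint8)
cv2.imwrite('pics/c5.png',q[:,:,::-1])
E
```

```text
[array([225. , 208.3]), array([224.5, 203.9]), array([223. , 190.7]), array([224.7, 205.1]), array([225.7, 214. ])]
```

View pics/c5.png

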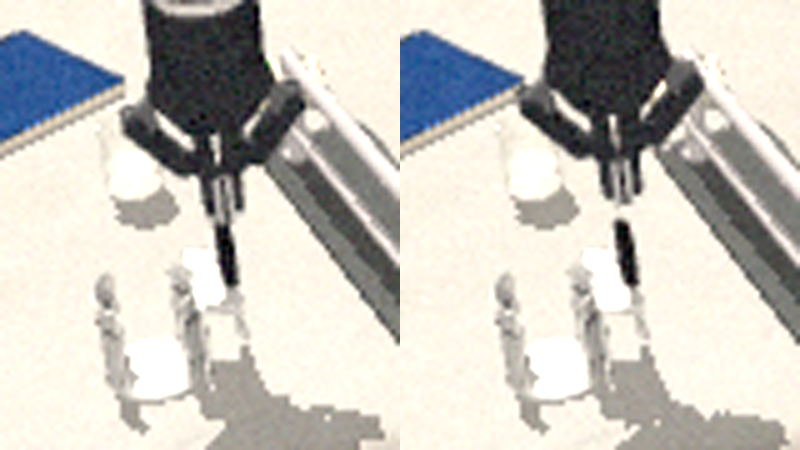

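The fingertips end above the tab: in the right half they are at about (620,208), with the tab top below at (625,222). The real tips therefore sit some 29 mm above the reported TCP, so I'll check the gripper data before going lower.

```bash
python3 - <<'E'
from h import *
print([x for x in dir(manip) if x[0]!='_'],manip.grip_depth)
c=load('w4');g=c['pixels']
R=Ro.from_rotvec(c['pose'][1]).as_matrix();p=c['pose'][0]
# wrist image: grey pad top edge rows near col 270 and 295
for u in(266,272,292,298): print(u,[int(v) for v in g[225:330:4,u].max(1)])
for z in(0,-.02,-.03,-.04): print(z,[proj(c,p+R@np.array([x,0,z])).round(1) for x in(-.011,.011)])
E
```

```text
['Unreachable', 'camera', 'get_obs', 'grip_depth', 'job_done'] 0.0187
266 [136, 137, 132, 133, 136, 139, 134, 135, 137, 132, 135, 135, 129, 110, 60, 79, 77, 86, 87, 86, 86, 90, 22, 25, 32, 18, 9]
272 [29, 10, 20, 8, 13, 20, 19, 26, 30, 16, 22, 89, 87, 86, 86, 83, 89, 81, 85, 81, 87, 97, 38, 28, 19, 9, 16]
292 [76, 79, 82, 76, 79, 77, 79, 81, 81, 79, 81, 89, 82, 89, 86, 82, 83, 83, 85, 87, 82, 93, 119, 21, 25, 12, 22]
298 [116, 118, 116, 119, 118, 118, 120, 119, 118, 125, 100, 84, 89, 84, 86, 86, 87, 82, 85, 85, 84, 81, 32, 18, 29, 20, 25]
0 [array([282.2, 272.6]), array([282.2, 234.4])]
-0.02 [array([282.1, 290.5]), array([282. , 248.7])]
-0.03 [array([282., 301.]), array([282. , 257.2])]
-0.04 [array([282. , 312.8]), array([281.9, 266.7])]
```

Emit:
move_arm([
  [-0.01,-0.004,-0.02,0,0],
  [0,0,0,0,0],
  [0,0,0,0,0],
  [0,0,0,0,0],
  [0,0,0,0,0],
])

```text
time: 5.82
tcp_pos: [0.4562, 0.1738, 0.1048]
ee_rot: [-2.515, -1.883, 0.0]
ft_force: [0.8, 0.3, -0.2]
gripper_width: 0.0853
grip_force: 0.0
```

Emit:
move_arm([
  [0,0,0.02,0,0],
  [0,0,0.04,0,0],
  [0,0,0.03,0,0],
  [0,0,0.016,0,0],
  [0,0,0,0,0],
])

```text
time: 6.45
tcp_pos: [0.4557, 0.1737, 0.0511]
ee_rot: [-2.514, -1.882, 0.002]
ft_force: [0.2, 1.2, -0.5]
gripper_width: 0.0853
grip_force: 0.0
```

Emit:
move_arm([
  [0,0,0,0,1],
  [0,0,0,0,1],
  [0,0,0,0,1],
  [0,0,0,0,1],
  [0,0,0,0,1],
])

```text
time: 7.08
tcp_pos: [0.4564, 0.174, 0.0524]
ee_rot: [-2.515, -1.882, -0.001]
ft_force: [-0.5, 0.6, 4.2]
gripper_width: 0.0082
grip_force: 79.7
```

Emit:
move_arm([
  [0,0,0,0,1],
  [0,0,0,0,1],
])

```text
time: 7.32
tcp_pos: [0.4563, 0.174, 0.0524]
ee_rot: [-2.515, -1.882, -0.001]
ft_force: [-1.1, -0.4, 5.5]
gripper_width: 0.0084
grip_force: 79.8
```

Emit:
move_arm([
  [0,0,-0.02,0,1],
  [0,0,-0.04,0,1],
  [0,0,-0.05,0,1],
  [0,0,-0.04,0,1],
  [0,0,-0.02,0,1],
])

```text
time: 7.95
tcp_pos: [0.4566, 0.1738, 0.138]
ee_rot: [2.514, 1.882, 0.002]
ft_force: [0.7, -0.3, -2.2]
gripper_width: 0.0079
grip_force: 78.7
```

Emit:
move_arm([
  [0.0257,0.0337,0,0,1],
  [0.0257,0.0337,0,0,1],
  [0.0257,0.0337,0,0,1],
  [0.0257,0.0337,0,0,1],
  [0.0257,0.0337,0,0,1],
])

```text
time: 8.57
tcp_pos: [0.5551, 0.2118, 0.1361]
ee_rot: [-2.514, -1.882, 0.003]
ft_force: [0.7, -0.3, -1.6]
gripper_width: 0.0081
grip_force: 78.7
```

Emit:
move_arm([
  [0.0257,0.0337,0,0,1],
  [0.0257,0.0337,0,0,1],
  [0.0257,0.0337,0,0,1],
  [0,0,0,-0.03,1],
  [0,0,0,-0.031,1],
])

```text
time: 9.2
tcp_pos: [0.6137, 0.2343, 0.1355]
ee_rot: [-2.319, -2.118, 0.004]
ft_force: [-0.8, -0.4, -2.0]
gripper_width: 0.0083
grip_force: 78.7
```

Emit:
move_arm([
  [0,0,0,0,1],
  [0,0,0,0,1],
  [0,0,0,0,1],
])

```text
time: 9.57
tcp_pos: [0.6144, 0.2344, 0.1367]
ee_rot: [-2.324, -2.114, 0.001]
ft_force: [1.0, 0.6, -2.0]
gripper_width: 0.0084
grip_force: 78.7
```

```bash
python3 - <<'E'
from h import *
c=snap('wrist','w5'); s=snap('scene','s5')
q=np.clip(np.vstack([cv2.resize(c['pixels'][100:420],(448,256)),cv2.resize(s['pixels'][150:240,200:315],(448,340),interpolation=2)]).astype(float)*1.6,0,255).astype(np.uint8)
cv2.imwrite('pics/c6.png',q[:,:,::-1])
E
```

```text
(no output)
```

View pics/c6.png

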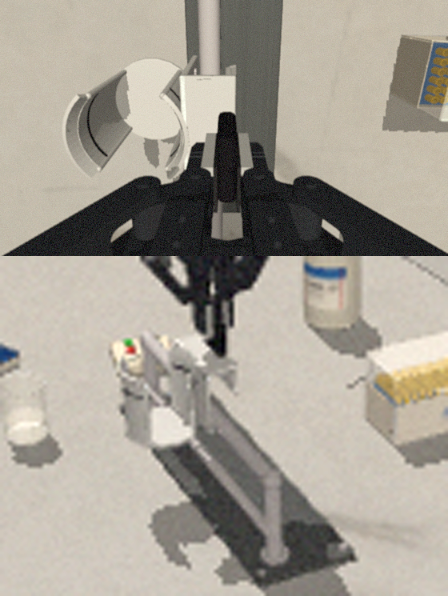

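The holder is held level above the rail, with the bridge at wrist columns 225–296 and the rail at about 247–272. Next I'll measure the rail line relative to the tab.

```bash
cat > rail.py <<'E'
from h import *
def rail(fn,rows,u0,u1):
    c=load(fn);a=c['pixels'].max(2).astype(float);P=[];Q=[]
    for v in rows:
        r=cv2.GaussianBlur(a[v:v+1],(5,1),0)[0];g=np.diff(r);m=(u0+u1)//2
        Q.append((u0+np.argmax(g[u0:m])+.5,v));P.append((m+np.argmin(g[m:u1])+.5,v))
    R,t=RT(c);o=-R.T@t
    def pl(P):
        P=np.array(P);k=np.polyfit(P[:,1],P[:,0],1);res=np.abs(np.polyval(k,P[:,1])-P[:,0]);k=np.polyfit(P[res<2,1],P[res<2,0],1)
        print('edge',k.round(3),np.median(res).round(2))
        d=np.array([R.T@[(np.polyval(k,v)-c['cx'])/c['fx'],(v-c['cy'])/c['fy'],1] for v in P[:,1]]);n=np.linalg.svd(d)[2][-1];return n*np.sign(n[0])
    out=[]
    for n,s in((pl(Q),1),(pl(P),-1)):
        f=lambda y:o[0]-(n[1]*(y-o[1])+n[2]*(.097-o[2])-s*.008)/n[0]
        out.append((f(.235),f(.335)-f(.235)))
    print(np.array(out).round(4)); return out
if __name__=='__main__':
    c=load('w5');a=c['pixels'].max(2)
    for v in (20,60,110,140): print(v,a[v,225:305:2])
    print([a[v,265] for v in range(170,260,4)]); print(a[220,215:300:2],a[210,215:300:2])
    rail('w5',range(10,180,5),235,290)
    R=Ro.from_rotvec(c['pose'][1]).as_matrix();print(c['pose'][0],R.round(4))
E
python3 rail.py
```

```text
20 [121  84  67  65  65  64  62  65  65  64  86 107 116 123 126 127 134 136
 132 129 122 118 109  96  72  60  65  66  71  65  65  64  64  65  67  63
  66  63  63  59]
60 [126 122  65  61  67  61  64  67  59  64  64  92 112 118 124 128 130 134
 129 125 123 119 109 102  82  44  63  66  69  68  69  64  72  61  64  68
  67  65  63  65]
110 [121 122 124  73  56  68  65  69  64  61  62  74 101 118 122 125 126 127
 130 128 121 117 111 102  87  60  57  67  59  71  63  60  62  63  66  61
  65  59  60  63]
140 [124 123 125 116  53  66  59  61  68  60  65  63  95 107 118 124 124 127
 132 126 123 120 119 108  87  55  59  62  68  65  64  61  59  64  58  61
  61  63  59  56]
[np.uint8(125), np.uint8(126), np.uint8(125), np.uint8(124), np.uint8(129), np.uint8(126), np.uint8(100), np.uint8(138), np.uint8(142), np.uint8(140), np.uint8(138), np.uint8(140), np.uint8(139), np.uint8(141), np.uint8(141), np.uint8(143), np.uint8(139), np.uint8(140), np.uint8(137), np.uint8(139), np.uint8(142), np.uint8(141), np.uint8(139)]
[ 83  90  72  28  55 110 160 161 146 139 137 139 138 145 138 141 146 140
 141 142 139 141 141 138 140 143 138 140 138 143 137 139 140 138 141 139
 139 143 140 119  63  68  61] [ 86  91  91  85  84 132 160 156 140 140 139 140 141 139 139 140 143 140
 140 141 139 139 142 140 140 138 142 142 143 144 142 140 138 137 141 139
 140 137 139 124  70  65  61]
edge [2.90000e-02 2.44351e+02] 0.43
edge [5.00000e-03 2.72641e+02] 0.25
[[0.6026 0.0095]
 [0.6012 0.0098]]
[0.61441724 0.23442421 0.13673845] [[ 9.470e-02  9.955e-01 -4.000e-04]
 [ 9.955e-01 -9.470e-02 -1.000e-04]
 [-1.000e-04 -4.000e-04 -1.000e+00]]
```

```bash
python3 - <<'E'
from h import *
c=load('w5');n=np.array([.9955,-.0947])
for u in (225.5,226.5,293.5):
    X=ray(c,u,215,.159); print(u,X.round(4), ((X[:2]-[.602,.235])@n).round(4))
for u in (267,299): 
    X=ray(c,u,250,.197); print('tab?',((X[:2]-[.602,.235])@n).round(4))
a=c['pixels'].max(2);print(a[255,260:305],a[245,260:305])
E
```

```text
225.5 [0.5919 0.2649 0.159 ] -0.0129
226.5 [0.5924 0.2648 0.159 ] -0.0124
293.5 [0.6225 0.2619 0.159 ] 0.0179
tab? 0.0075
tab? 0.0188
[145 138 139 143 142 137 136 138 142 143 143 133  69  19  15  20  20  20
   8   9  12  17  17   0  10  14  15  12   0  26  22   8  23   3  20  46
  57  64  71  63  59  62  70  59  55] [141 143 139 142 141 137 140 141 143 143 143 146 126  75  17   0  17  10
   0  10  13  18  19  10  27  29  11  20   7  25  12  27   0   3  41  55
  63  63  62  60  59  56  57  61  63]
```

Emit:
move_arm([
  [0,-0.0035,0,0,1],
  [0,0,0.025,0,1],
  [0,0,0.025,0,1],
  [0,0,0.02,0,1],
  [0,0,0,0,1],
])

```text
time: 10.3
tcp_pos: [0.6117, 0.2344, 0.1002]
ee_rot: [-2.322, -2.113, 0.004]
ft_force: [-0.1, 0.3, -1.9]
gripper_width: 0.0083
grip_force: 78.6
```

Emit:
move_arm([
  [0,0,0.01,0,1],
  [0,0,0.01,0,1],
  [0,0,0,0,1],
])

```text
time: 10.68
tcp_pos: [0.6119, 0.2346, 0.0913]
ee_rot: [-2.322, -2.114, 0.003]
ft_force: [-1.2, 0.6, -2.8]
gripper_width: 0.0081
grip_force: 78.6
```

Emit:
move_arm([
  [0,0,0.004,0,1],
  [0,0,0.003,0,1],
  [0,0,0,0,1],
])

```text
time: 11.05
tcp_pos: [0.6121, 0.2346, 0.0881]
ee_rot: [-2.323, -2.114, 0.002]
ft_force: [-2.4, 0.6, -2.4]
gripper_width: 0.0085
grip_force: 78.8
```

Emit:
move_arm([
  [0,0,0.003,0,1],
  [0,0,0,0,1],
])

```text
time: 11.3
tcp_pos: [0.6124, 0.2347, 0.0875]
ee_rot: [-2.323, -2.114, 0.001]
ft_force: [-4.4, -0.5, 2.4]
gripper_width: 0.0081
grip_force: 79.5
```

Emit:
move_arm([
  [0,0,0.002,0,1],
  [0,0,0,0,1],
])

```text
time: 11.55
tcp_pos: [0.6124, 0.2347, 0.0875]
ee_rot: [-2.323, -2.115, 0.001]
ft_force: [-6.0, -1.1, 8.4]
gripper_width: 0.0086
grip_force: 80.4
```

Emit:
move_arm([
  [0,0,-0.002,0,0.7],
  [0,0,0,0,0.5],
  [0,0,0,0,0.3],
  [0,0,0,0,0.2],
  [0,0,-0.02,0,0],
])

```text
time: 12.18
tcp_pos: [0.6122, 0.2344, 0.0963]
ee_rot: [-2.323, -2.114, 0.003]
ft_force: [-0.1, 0.3, 0.3]
gripper_width: 0.0836
grip_force: 0.0
```

Emit:
move_arm([
  [0,0,-0.1,0,0],
  [0,0,-0.1,0,0],
  [0,-0.06,-0.1,0,0],
  [-0.06,-0.06,-0.06,0,0],
  [0,0,0,0,0],
])

```text
time: 12.8
tcp_pos: [0.5501, 0.2099, 0.2812]
ee_rot: [2.321, 2.112, 0.008]
ft_force: [0.2, -0.2, 0.7]
gripper_width: 0.085
grip_force: 0.0
```

```bash
python3 - <<'E'
from h import *
c=snap('wrist','w6'); s=snap('scene','s6');snap('top','t6');print(c['pose'])
q=np.clip(np.vstack([cv2.resize(c['pixels'],(448,336)),cv2.resize(s['pixels'][160:225,200:315],(448,253),interpolation=2)]).astype(float)*1.5,0,255).astype(np.uint8)
cv2.imwrite('pics/c7.png',q[:,:,::-1])
E
```

```text
(array([0.55009499, 0.20991105, 0.28116758]), array([2.32117006, 2.11154492, 0.00822852]))
```

View pics/c7.png

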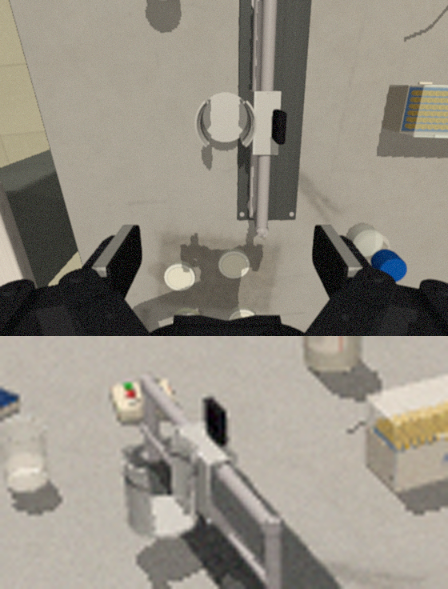

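Emit:
move_arm([
  [0,0,-0.05,-0.055,0],
  [0,0,-0.05,-0.055,0],
  [0,0,0,-0.055,0],
  [0,0,0,-0.055,0],
  [0,0,0,-0.055,0],
])

```text
time: 13.58
tcp_pos: [0.5506, 0.2108, 0.3251]
ee_rot: [-1.215, -2.894, 0.002]
ft_force: [0.9, 0.4, -0.2]
gripper_width: 0.0858
grip_force: 0.0
```

Emit:
move_arm([
  [0,0,0,-0.055,0],
  [0,0,0,-0.055,0],
  [0,0,0,-0.055,0],
  [0,0,0,-0.055,0],
  [0,0,0,-0.005,0],
])

```text
time: 14.2
tcp_pos: [0.5505, 0.2107, 0.3252]
ee_rot: [-0.149, -3.136, 0.001]
ft_force: [-0.6, 0.1, -0.3]
gripper_width: 0.0855
grip_force: 0.0
```

Emit:
move_arm([
  [0.005,-0.118,0,0,0],
  [0.005,-0.118,0,0,0],
  [0.005,-0.118,0,0,0],
  [0,0,0,0,0],
])

```text
time: 14.7
tcp_pos: [0.5262, 0.0313, 0.3262]
ee_rot: [-0.161, -3.136, 0.001]
ft_force: [1.0, 0.8, -0.7]
gripper_width: 0.0854
grip_force: 0.0
```

```bash
python3 - <<'E'
from h import *
c=snap('wrist','w7');print(c['pose'])
E
```

```text
(array([0.52617791, 0.03134939, 0.32620516]), array([-1.60868140e-01, -3.13612019e+00,  1.17420028e-03]))
```

Emit:
move_arm([
  [0.005,-0.118,0,0,0],
  [0.005,-0.118,0,0,0],
  [0.005,-0.118,0,0,0],
  [0,0,0,0,0],
])

```text
time: 15.25
tcp_pos: [0.5027, -0.1431, 0.3264]
ee_rot: [-0.156, -3.137, 0.0]
ft_force: [-0.1, 1.0, 0.3]
gripper_width: 0.0855
grip_force: 0.0
```

```bash
cat > dish.py <<'E'
from h import *
def blobs(fn,z=.012,lo=1500,hi=9000,th=125):
    c=load(fn);a=c['pixels'];g=cv2.GaussianBlur(a.max(2),(3,3),0)
    m=(g>th).astype(np.uint8);out=[]
    for ct in cv2.findContours(m,0,1)[0]:
        A=cv2.contourArea(ct)
        if not lo<A<hi: continue
        h=cv2.convexHull(ct);e=cv2.fitEllipse(h)
        out.append((e[0],e[1],A/cv2.contourArea(h),ray(c,*e[0],z)))
    return c,out
if __name__=='__main__':
    import sys
    for f in sys.argv[1:]:
        c,o=blobs(f);print(f,c['pose'][0].round(4))
        for e in o: print(np.round(e[0],1),np.round(e[1],1),round(e[2],2),e[3].round(4))
E
python3 - <<'E'
from h import *
c=snap('wrist','w8');print(c['pose'])
p=np.hstack([cv2.resize(load(f)['pixels'],(400,300)) for f in('w7','w8')]);cv2.imwrite('pics/c8.png',np.clip(p[:,:,::-1]*1.5,0,255))
E
python3 dish.py w7 w8; python3 -c "
from h import *
for f in('w7','w8'):
  g=load(f)['pixels'].max(2);print(np.percentile(g,[5,25,50,75,90,95,99]))"
```

```text
(array([ 0.5026514 , -0.14310935,  0.32635513]), array([-1.56337918e-01, -3.13744193e+00,  3.31398708e-04]))
w7 [0.5262 0.0313 0.3262]
[103.4 296.8] [57.5 66.4] 0.97 [ 0.7015 -0.2603  0.012 ]
w8 [ 0.5027 -0.1431  0.3264]
[291.1 342.7] [55.  64.3] 0.99 [ 0.7889 -0.1586  0.012 ]
[222.8 300.3] [57.7 60.7] 0.91 [ 0.7034 -0.2548  0.012 ]
[ 13.  76. 109. 113. 116. 134. 151.]
[ 12.  72. 103. 107. 111. 132. 147.][ WARN:0@1.314] global loadsave.cpp:1063 imwrite_ Unsupported depth image for selected encoder is fallbacked to CV_8U.
```

View pics/c8.png

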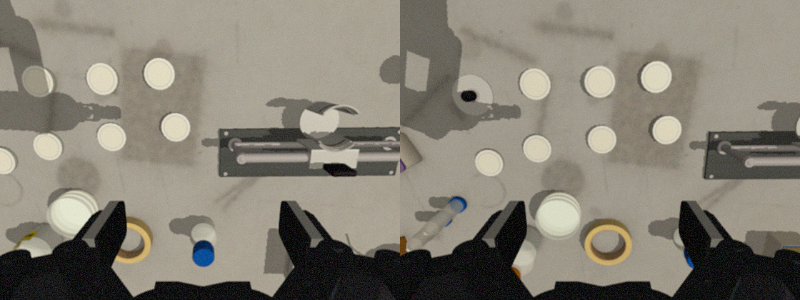

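Both wrist views show all seven dishes (w8 half-scale: (535,83),(600,81),(656,77),(489,162),(537,148),(601,139),(666,130)). The cover is at (472,94), in the arm's shadow.

```bash
sed -i 's/lo=1500,hi=9000/lo=500,hi=2600/' dish.py; python3 dish.py w7 w8
cat > ht.py <<'E'
from h import *
from dish import blobs
import sys
def heights(f1,f2):
    c1,o1=blobs(f1);c2,o2=blobs(f2)
    for a in o1:
        for b in o2:
            if np.linalg.norm(a[3]-b[3])<.03:
                L=[];A=np.zeros((3,3));q=np.zeros(3)
                for c,(u,v) in((c1,a[0]),(c2,b[0])):
                    R,t=RT(c);o=-R.T@t;d=R.T@[(u-c['cx'])/c['fx'],(v-c['cy'])/c['fy'],1];d/=np.linalg.norm(d);M=np.eye(3)-np.outer(d,d);A+=M;q+=M@o
                print(np.linalg.solve(A,q).round(4),'diam',[round(e[1][1],1) for e in(a,b)])
heights(*sys.argv[1:])
E
python3 ht.py w7 w8
python3 - <<'E'
# hung tube from w6: rim arcs / floor
from h import *
c=load('w6');g=c['pixels'].max(2)
for v in (130,147,165): print(v,[int(x) for x in g[v,235:330:2]])
for u in (270,281,290): print(u,[int(x) for x in g[105:190:2,u]])
E
```

```text
w7 [0.5262 0.0313 0.3262]
[179.3 340.8] [55.1 61.8] 0.3 [ 0.7901 -0.1602  0.012 ]
[468.8 221.2] [33.6 72.7] 0.75 [0.6369 0.2852 0.012 ]
[  2.1 225.7] [33.1 38.8] 0.99 [ 0.5755 -0.3761  0.012 ]
[ 66.2 205.1] [35.5 41.8] 0.97 [ 0.5552 -0.2768  0.012 ]
[155.7 191.7] [37.4 40.8] 0.98 [ 0.5491 -0.148   0.012 ]
[245.7 177.9] [38.8 40. ] 0.98 [ 0.5427 -0.0214  0.012 ]
[446.7 168.7] [40.9 56.3] 0.85 [0.5581 0.2519 0.012 ]
[142.3 110. ] [40.7 46.2] 0.98 [ 0.4404 -0.1432  0.012 ]
[222.8 103. ] [41.7 44.5] 0.98 [ 0.4425 -0.0379  0.012 ]
w8 [ 0.5027 -0.1431  0.3264]
[222.8 300.3] [57.7 60.7] 0.91 [ 0.7034 -0.2548  0.012 ]
[124.2 228. ] [34.3 39.2] 0.98 [ 0.5743 -0.3778  0.012 ]
[191.8 208.1] [36.2 39.1] 0.98 [ 0.5548 -0.2767  0.012 ]
[282.5 195.1] [37.9 38.4] 0.99 [ 0.5488 -0.148   0.012 ]
[373.6 181.7] [37.4 40.3] 0.98 [ 0.5425 -0.0216  0.012 ]
[188.8 117.3] [40.7 44.1] 0.98 [ 0.4328 -0.2592  0.012 ]
[279.5 113.9] [41.9 43.8] 0.98 [ 0.4404 -0.141   0.012 ]
[358.6 107.4] [41. 44.] 0.98 [ 0.4425 -0.0381  0.012 ]
[ 0.5765 -0.3808  0.0062] diam [38.8, 39.2]
[ 0.5549 -0.2767  0.0121] diam [41.8, 39.
[... 813 characters left out ...]
 74, 59, 78, 92, 90, 109, 125, 133, 129, 133, 127, 132]
270 [115, 113, 116, 110, 118, 109, 126, 132, 133, 132, 134, 130, 133, 131, 131, 130, 130, 130, 130, 133, 130, 127, 128, 132, 129, 131, 130, 133, 133, 129, 129, 127, 126, 131, 130, 110, 75, 76, 71, 75, 77, 104, 116]
281 [115, 108, 116, 111, 115, 126, 130, 132, 134, 133, 134, 133, 129, 133, 132, 130, 128, 132, 129, 126, 132, 130, 130, 128, 131, 134, 133, 131, 125, 126, 133, 127, 130, 129, 127, 131, 107, 74, 80, 81, 68, 85, 115]
290 [114, 114, 111, 114, 112, 115, 129, 129, 134, 131, 133, 129, 127, 133, 135, 130, 131, 128, 131, 133, 131, 129, 134, 125, 131, 134, 132, 132, 129, 129, 133, 134, 131, 130, 131, 121, 77, 74, 75, 70, 78, 104, 115]
```

```bash
python3 - <<'E'
from h import *
c=load('w6')
print('rows',[ray(c,281,v,.039).round(4) for v in(115.5,177.5)])
print('cols',[ray(c,u,147,.039).round(4) for u in(262,300)])
print('rim outer left',ray(c,246.5,147,.111).round(4))
n=np.array([.9955,-.0947]);t=np.array([.0947,.9955])
r=np.array([.602,.235]);k=(np.array([.6122,.2344])-r)@t
print('geom axis',r+t*k-.051*n)
# view tube from w7 : bright floor/ slots
c,=[load('w7')];g=c['pixels'].max(2)
for v in (150,165,180): print(v,[int(x) for x in g[v,410:520:3]])
E
python3 - <<'E'
import sys;sys.path.insert(0,'.')
E
python3 - <<'E'
from rail import *
print(load('w6')['pose'])
rail('w6',range(190,280,4),300,345)
rail('w6',range(10,110,5),305,350)
E
```

```text
rows [array([0.556 , 0.2742, 0.039 ]), array([0.5492, 0.2046, 0.039 ])]
cols [array([0.531 , 0.2418, 0.039 ]), array([0.5742, 0.2376, 0.039 ])]
rim outer left [0.5209 0.2506 0.111 ]
geom axis [0.55126441 0.24019668]
150 [73, 75, 76, 74, 75, 73, 72, 61, 55, 63, 63, 61, 59, 64, 66, 38, 50, 69, 112, 122, 106, 94, 83, 80, 70, 73, 91, 121, 127, 112, 110, 110, 116, 106, 112, 114, 107]
165 [73, 72, 75, 78, 139, 135, 133, 134, 138, 138, 140, 140, 134, 137, 137, 139, 132, 139, 137, 136, 135, 137, 112, 116, 111, 113, 115, 111, 113, 110, 112, 114, 114, 111, 119, 119, 115]
180 [32, 40, 36, 41, 134, 136, 134, 135, 136, 135, 136, 134, 134, 137, 136, 134, 135, 136, 135, 134, 100, 51, 45, 52, 52, 52, 56, 46, 56, 49, 53, 53, 53, 54, 45, 52, 58]
(array([0.55009499, 0.20991105, 0.28116758]), array([2.32117006, 2.11154492, 0.00822852]))
edge [-8.00000e-03  3.14374e+02] 1.28
edge [-4.30000e-02  3.45804e+02] 0.26
[[0.5922 0.008 ]
 [0.6019 0.0095]]
edge [-2.20000e-02  3.17586e+02] 0.25
edge [-4.40000e-02  3.45683e+02] 0.25
[[0.5934 0.0092]
 [0.6017 0.0095]]
```

Emit:
move_arm([
  [0.062,-0.004,0.05,0,0],
  [0.0624,-0.0042,0.05,0,0],
  [0,0,0.11,0,0],
  [0,0,0.11,0,0],
  [0,0,0.11,0,0],
])

```text
time: 15.92
tcp_pos: [0.441, -0.1367, 0.1108]
ee_rot: [0.144, 3.136, -0.0]
ft_force: [0.5, -0.3, -0.1]
gripper_width: 0.0854
grip_force: 0.0
```

Emit:
move_arm([
  [0,0,0.1,0,0],
  [0,0,0.08,0,0],
  [0,0,0.05,0,0],
  [0,0,0.03,0,0],
  [0,0,0,0,0],
])

```text
time: 16.55
tcp_pos: [0.4399, -0.1375, -0.0187]
ee_rot: [-0.145, -3.137, -0.001]
ft_force: [-0.2, 0.7, 0.1]
gripper_width: 0.0853
grip_force: 0.0
```

```bash
python3 - <<'E'
from h import *
c=snap('wrist','w9');print(c['pose'],manip.get_obs()['joint_pos'])
s=snap('scene','s9')
q=np.clip(np.vstack([cv2.resize(c['pixels'],(400,300)),cv2.resize(s['pixels'][210:300,220:340],(400,300),interpolation=2)]).astype(float)*1.6,0,255).astype(np.uint8)
cv2.imwrite('pics/c9.png',q[:,:,::-1])
E
```

```text
(array([ 0.43993301, -0.13754017, -0.01872514]), array([-1.45307699e-01, -3.13695438e+00, -1.37037722e-03])) [-5.46877033e-01  7.10415039e-01  1.98915483e+00  2.75594867e-04
  4.42029963e-01 -2.02507991e+00]
```

View pics/c9.png

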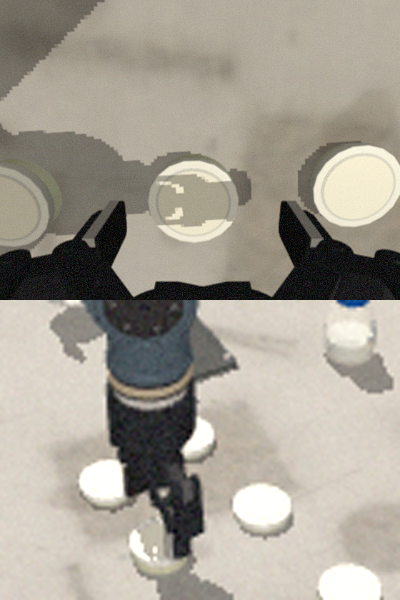

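Emit:
move_arm([
  [0,-0.007,0.006,0,0],
  [0,0,0.006,0,0],
  [0,0,0,0,0.2],
  [0,0,0,0,0.5],
  [0,0,0,0,0.7],
], force=40)

```text
time: 17.27
tcp_pos: [0.4413, -0.1436, -0.0213]
ee_rot: [0.148, 3.133, -0.004]
ft_force: [-4.7, -12.3, 43.6]
gripper_width: 0.0333
grip_force: 22.8
```

Emit:
move_arm([
  [0,0,0,0,0.7],
  [0,0,0,0,0.7],
  [0,0,0,0,0.7],
])

```text
time: 17.65
tcp_pos: [0.4417, -0.1437, -0.0206]
ee_rot: [0.147, 3.132, -0.005]
ft_force: [-1.4, 0.1, 32.5]
gripper_width: 0.0259
grip_force: 16.2
```

```bash
python3 - <<'E'
from h import *
c=snap('wrist','w10');o=manip.get_obs();print(c['pose'],o['gripper_width'],o['grip_force'],o['ft_force'])
s=snap('scene','s10')
q=np.clip(np.vstack([cv2.resize(c['pixels'],(400,300)),cv2.resize(s['pixels'][220:295,230:330],(400,300),interpolation=2)]).astype(float)*1.6,0,255).astype(np.uint8)
cv2.imwrite('pics/c10.png',q[:,:,::-1])
E
```

```text
(array([ 0.44169287, -0.14374622, -0.02064211]), array([ 0.14749189,  3.13186051, -0.00544453])) 0.02591293276378938 16.18164582643658 [-1.51583733  1.37001323 32.79693517]
```

View pics/c10.png

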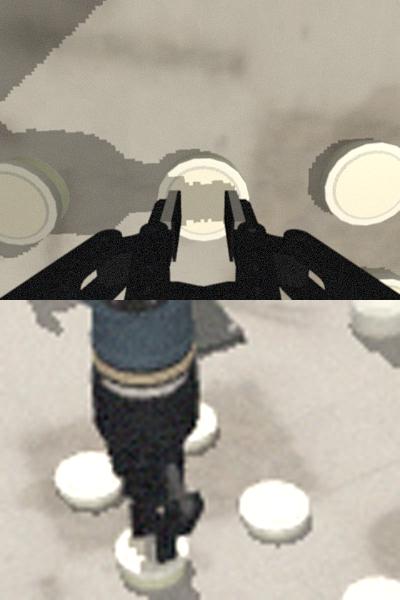

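Emit:
move_arm([
  [0,0,-0.02,0,0.7],
  [0,0,0,0,0.3],
  [0,0,0,0,0],
  [0,0,0,0,0],
  [0,0,0,0,0],
])

```text
time: 18.38
tcp_pos: [0.4392, -0.1422, -0.0146]
ee_rot: [-0.148, -3.137, -0.001]
ft_force: [0.2, -0.1, 0.4]
gripper_width: 0.0854
grip_force: 0.0
```

```bash
python3 - <<'E'
from h import *
from dish import blobs
c=snap('wrist','w11');print(c['pose'][0])
cc,o=blobs('w11',.018,1500,12000);
for e in o: print(np.round(e[0],1),np.round(e[1],1),round(e[2],2),e[3].round(4))
t=snap('top','t11');g=t['pixels'].max(2);m=(g>150).astype(np.uint8);n,l,s,ce=cv2.connectedComponentsWithStats(m)
for i in range(1,n):
    if s[i][4]>60 and 200<s[i][1]<275 and 270<s[i][0]<430: print(s[i][4],ray(t,*ce[i],.012).round(4))
E
```

```text
[ 0.43919324 -0.14219291 -0.01456237]
[286.8 314.9] [ 34.9 104.6] 0.87 [ 0.4583 -0.1413  0.018 ]
[286.8 239.8] [32.1 93.3] 0.85 [ 0.4215 -0.138   0.018 ]
[506.2 256.6] [104.4 127.4] 0.99 [ 0.4384 -0.043   0.018 ]
243 [ 0.5773 -0.3788  0.012 ]
251 [ 0.5581 -0.2773  0.012 ]
87 [ 0.4666 -0.3826  0.012 ]
```

Emit:
move_arm([
  [-0.002,0.005,0.02,0,0],
  [0,0,0.017,0,0],
  [0,0,0,0,0.1],
  [0,0,0,0,0.25],
  [0,0,0,0,0.4],
])

```text
time: 19.1
tcp_pos: [0.4408, -0.14, -0.0321]
ee_rot: [0.148, 3.138, -0.0]
ft_force: [-0.5, 0.1, 3.3]
gripper_width: 0.054
grip_force: 41.5
```

Emit:
move_arm([
  [0,0,0,0,0.45],
  [0,0,0,0,0.5],
  [0,0,0,0,0.5],
])

```text
time: 19.48
tcp_pos: [0.4408, -0.1401, -0.0321]
ee_rot: [0.148, 3.138, -0.001]
ft_force: [-0.1, 1.0, 6.0]
gripper_width: 0.0542
grip_force: 41.6
```

Emit:
move_arm([
  [0,0,-0.06,0,0.5],
  [0,0,-0.1,0,0.5],
  [0,0,-0.1,0,0.5],
  [0,0,-0.08,0,0.5],
  [-0.0188,0.097,0,0,0.5],
])

```text
time: 20.1
tcp_pos: [0.4579, -0.0957, 0.1407]
ee_rot: [0.156, 3.129, -0.007]
ft_force: [0.5, 0.8, -0.3]
gripper_width: 0.054
grip_force: 42.5
```

Emit:
move_arm([
  [-0.0188,0.097,0,0,0.5],
  [-0.0188,0.097,0,0,0.5],
  [-0.0188,0.097,0,0,0.5],
  [-0.0188,0.097,0,0,0.5],
  [-0.0188,0.097,0,0,0.5],
])

```text
time: 20.72
tcp_pos: [0.5242, 0.1461, 0.1372]
ee_rot: [-0.147, -3.138, 0.0]
ft_force: [1.2, -0.6, -0.5]
gripper_width: 0.0537
grip_force: 42.5
```

Emit:
move_arm([
  [-0.0188,0.097,0,0,0.5],
  [-0.0188,0.097,0,0,0.5],
  [0,0,0,0,0.5],
  [0,0,0,0,0.5],
])

```text
time: 21.22
tcp_pos: [0.5509, 0.2388, 0.1368]
ee_rot: [-0.147, -3.136, 0.002]
ft_force: [-0.1, -0.7, -0.6]
gripper_width: 0.0538
grip_force: 42.5
```

```bash
python3 - <<'E'
from h import *
c=snap('wrist','w12');o=manip.get_obs();print(c['pose'],o['gripper_width'],o['grip_force'])
s=snap('scene','s12')
q=np.clip(np.vstack([cv2.resize(c['pixels'],(400,300)),cv2.resize(s['pixels'][145:220,190:290],(400,300),interpolation=2)]).astype(float)*1.6,0,255).astype(np.uint8)
cv2.imwrite('pics/c11.png',q[:,:,::-1])
E
```

```text
(array([0.55094657, 0.23879461, 0.13676796]), array([-1.46532150e-01, -3.13628731e+00,  1.67595223e-03])) 0.053725184665964286 42.48335123062134
```

View pics/c11.png

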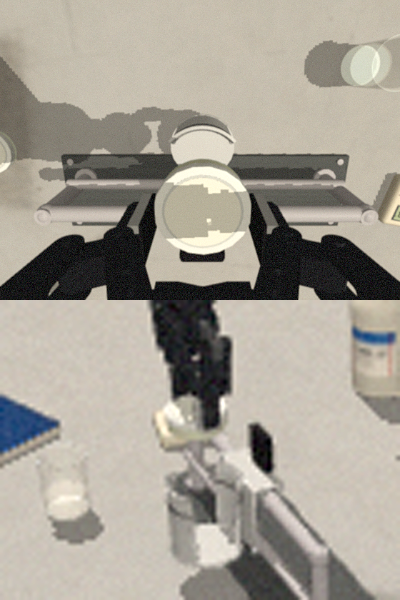

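The dish is held level above the tube, with its centre at full-scale (284,290) and the tube rim at about (284,190). I've now viewed 15 pictures, one over the limit, so I'll work from numbers only from here on.

```bash
python3 - <<'E'
from h import *
c=load('w12');g=c['pixels'].max(2).astype(int)
R=Ro.from_rotvec(c['pose'][1]).as_matrix();p=c['pose'][0]
print('col284',[(v,int(g[v,284])) for v in range(215,372,4)])
print('row',[(u,int(g[275,u])) for u in range(205,362,4)])
for u,v in((284,226),(284,355),(284,290)): print(R.T@(ray(c,u,v,.187)-p))
E
```

```text
col284 [(215, 142), (219, 144), (223, 84), (227, 79), (231, 88), (235, 164), (239, 164), (243, 160), (247, 141), (251, 168), (255, 160), (259, 136), (263, 115), (267, 113), (271, 116), (275, 113), (279, 113), (283, 117), (287, 115), (291, 115), (295, 120), (299, 116), (303, 112), (307, 115), (311, 114), (315, 113), (319, 112), (323, 112), (327, 118), (331, 122), (335, 163), (339, 162), (343, 162), (347, 155), (351, 164), (355, 147), (359, 30), (363, 19), (367, 104), (371, 125)]
row [(205, 64), (209, 67), (213, 0), (217, 49), (221, 113), (225, 115), (229, 114), (233, 98), (237, 112), (241, 117), (245, 116), (249, 114), (253, 116), (257, 112), (261, 116), (265, 117), (269, 113), (273, 117), (277, 115), (281, 112), (285, 113), (289, 120), (293, 114), (297, 114), (301, 118), (305, 115), (309, 113), (313, 115), (317, 113), (321, 116), (325, 116), (329, 116), (333, 97), (337, 118), (341, 113), (345, 112), (349, 63), (353, 22), (357, 54), (361, 66)]
[ 0.03022866  0.00131699 -0.05017831]
[-0.02709634  0.00131711 -0.05028331]
[ 0.00342877  0.00131705 -0.0502274 ]
```

Emit:
move_arm([
  [-0.002,0.002,0,0,0.5],
  [0,0,0.05,0,0.5],
  [0,0,0.05,0,0.5],
  [0,0,0.03,0,0.5],
  [0,0,0,0,0.5],
])

```text
time: 21.95
tcp_pos: [0.5523, 0.2395, 0.0714]
ee_rot: [-0.149, -3.136, 0.001]
ft_force: [0.5, 0.2, 0.0]
gripper_width: 0.0543
grip_force: 42.5
```

Emit:
move_arm([
  [0,0,0.03,0,0.5],
  [0,0,0.03,0,0.5],
  [0,0,0.03,0,0.5],
  [0,0,0,0,0.5],
])

```text
time: 22.45
tcp_pos: [0.5517, 0.2399, 0.0257]
ee_rot: [-0.147, -3.135, 0.001]
ft_force: [0.2, -0.2, -0.6]
gripper_width: 0.0535
grip_force: 42.5
```

Emit:
move_arm([
  [0,0,0.012,0,0.5],
  [0,0,0.01,0,0.5],
  [0,0,0.006,0,0.5],
  [0,0,0,0,0.5],
])

```text
time: 22.95
tcp_pos: [0.553, 0.2401, 0.0133]
ee_rot: [-0.148, -3.138, 0.0]
ft_force: [0.3, -0.1, -0.2]
gripper_width: 0.0538
grip_force: 42.5
```

Emit:
move_arm([
  [0,0,0.003,0,0.5],
  [0,0,0,0,0.5],
])

```text
time: 23.2
tcp_pos: [0.5531, 0.2402, 0.012]
ee_rot: [0.148, 3.138, 0.0]
ft_force: [-0.8, -0.0, -0.5]
gripper_width: 0.0541
grip_force: 42.5
```

Emit:
move_arm([
  [0,0,0.005,0,0.5],
  [0,0,0,0,0.4],
  [0,0,0,0,0.25],
  [0,0,0,0,0.2],
  [0,0,0,0,0.2],
])

```text
time: 23.82
tcp_pos: [0.5532, 0.2402, 0.0095]
ee_rot: [0.148, 3.138, 0.0]
ft_force: [0.3, -0.6, -0.4]
gripper_width: 0.0681
grip_force: 0.0
```

Emit:
move_arm([
  [0,0,-0.05,0,0.2],
  [0,0,-0.1,0,0.2],
  [0,0,-0.1,0,0.1],
  [0,0,-0.1,0,0],
  [0,0,-0.1,0,0],
])

```text
time: 24.45
tcp_pos: [0.5527, 0.2401, 0.2361]
ee_rot: [0.148, 3.138, 0.0]
ft_force: [0.8, 0.1, -1.0]
gripper_width: 0.0853
grip_force: 0.0
```

Emit:
move_arm([
  [0.01,-0.11,-0.05,0,0],
  [0.01,-0.11,-0.05,0,0],
  [0.01,-0.11,-0.04,0,0],
  [0.01,-0.11,0,0,0],
  [0,0,0,0,0],
])

```text
time: 25.08
tcp_pos: [0.5119, 0.0199, 0.3049]
ee_rot: [0.157, 3.137, -0.001]
ft_force: [0.1, 0.4, 0.2]
gripper_width: 0.0851
grip_force: 0.0
```

```bash
python3 - <<'E'
from h import *
c=snap('wrist','w13');print(c['pose'])
E
python3 dish.py w13
python3 - <<'E'
from h import *
# is dish in tube? project bright disc near tube
c=load('w13');g=c['pixels'].max(2)
for z in(.039,.057,.111): print(z,proj(c,(.5525,.2397,z)).round(1))
u,v=proj(c,(.5525,.2397,.057)).astype(int);print(u,v)
if 0<u<560: print([int(x) for x in g[max(v-40,0):v+40:3,u]],[int(x) for x in g[v,max(u-45,0):u+45:3]])
E
```

```text
(array([0.51194247, 0.0198707 , 0.30486443]), array([ 1.56567864e-01,  3.13720771e+00, -1.32540090e-03]))
w13 [0.5119 0.0199 0.3049]
[183.5 355.9] [56.5 65. ] 0.3 [ 0.79   -0.1612  0.012 ]
[103.  307.7] [48.9 67.3] 0.96 [ 0.6957 -0.2636  0.012 ]
[489.  237.8] [32.6 77. ] 0.77 [0.6416 0.2922 0.012 ]
[  1.6 238.1] [34.1 40.5] 0.99 [ 0.5752 -0.3762  0.012 ]
[ 68.1 217.2] [36.6 43.3] 0.98 [ 0.5547 -0.2768  0.012 ]
[160.8 203.9] [38.5 42. ] 0.98 [ 0.5489 -0.148   0.012 ]
[254. 190.] [40.2 41.2] 0.98 [ 0.5425 -0.0215  0.012 ]
[471.6 185.4] [39.7 49.4] 0.89 [0.565  0.2648 0.012 ]
[230.9 113.2] [43.3 45.8] 0.98 [ 0.4424 -0.038   0.012 ]
0.039 [462.4 182.2]
0.057 [469.4 185.2]
0.111 [494.3 196.1]
469 185
[117, 115, 112, 89, 66, 62, 65, 54, 51, 63, 77, 156, 154, 156, 158, 156, 153, 155, 156, 105, 101, 89, 67, 66, 87, 111, 107] [78, 81, 77, 71, 85, 88, 86, 60, 108, 156, 150, 153, 154, 152, 157, 151, 152, 156, 156, 157, 154, 156, 146, 155, 113, 116, 117, 119, 118, 115]
```

Emit:
move_arm([
  [0.0633,-0.0645,0.08,0,0],
  [0.0633,-0.0645,0.08,0,0],
  [0,0,0.11,0,0],
  [0,0,0.11,0,0],
  [0,0,0.11,0,0],
])

```text
time: 25.75
tcp_pos: [0.4443, -0.0341, 0.0581]
ee_rot: [0.145, 3.136, -0.0]
ft_force: [1.0, 1.0, -0.1]
gripper_width: 0.0856
grip_force: 0.0
```

Emit:
move_arm([
  [0,0,0.06,0,0],
  [0,0,0,0,0],
])

```text
time: 26.0
tcp_pos: [0.442, -0.0335, 0.0274]
ee_rot: [-0.145, -3.133, -0.003]
ft_force: [0.2, -0.2, 0.5]
gripper_width: 0.0853
grip_force: 0.0
```

Emit:
move_arm([
  [-0.001,-0.009,0.05,0,0],
  [0,0,0.05,0,0],
  [0,0,0.02,0,0],
  [0,0,0.007,0,0],
  [0,0,0,0,0],
])

```text
time: 26.62
tcp_pos: [0.4442, -0.0397, -0.0334]
ee_rot: [0.147, 3.137, -0.001]
ft_force: [0.9, 0.5, 0.5]
gripper_width: 0.0853
grip_force: 0.0
```

Emit:
move_arm([
  [0,0,0,0,0.1],
  [0,0,0,0,0.25],
  [0,0,0,0,0.4],
  [0,0,0,0,0.5],
  [0,0,0,0,0.5],
])

```text
time: 27.25
tcp_pos: [0.4438, -0.0399, -0.0331]
ee_rot: [0.148, 3.137, -0.001]
ft_force: [-0.5, 0.2, 9.1]
gripper_width: 0.0529
grip_force: 40.1
```

Emit:
move_arm([
  [0,0,0,0,0.3],
  [0,0,0,0,0.1],
  [0,0,0.007,0,0.1],
  [0,0,0,0,0.1],
  [0,0,0,0,0.25],
])

```text
time: 27.88
tcp_pos: [0.4434, -0.0397, -0.0378]
ee_rot: [-0.148, -3.138, -0.0]
ft_force: [0.2, 0.7, -0.2]
gripper_width: 0.0642
grip_force: 0.0
```

Emit:
move_arm([
  [0,0,0,0,0.35],
  [0,0,0,0,0.45],
  [0,0,0,0,0.5],
  [0,0,0,0,0.5],
])

```text
time: 28.38
tcp_pos: [0.4435, -0.0398, -0.0372]
ee_rot: [0.147, 3.138, -0.0]
ft_force: [-0.4, -0.4, 5.2]
gripper_width: 0.0538
grip_force: 41.2
```

Emit:
move_arm([
  [0,0,-0.06,0,0.5],
  [0,0,-0.1,0,0.5],
  [0,0,-0.1,0,0.5],
  [0,0,-0.09,0,0.5],
  [-0.0277,0.0963,0,0,0.5],
])

```text
time: 29.0
tcp_pos: [0.4647, 0.0046, 0.1409]
ee_rot: [0.156, 3.129, -0.003]
ft_force: [0.4, -0.5, -0.0]
gripper_width: 0.0538
grip_force: 42.5
```

Emit:
move_arm([
  [-0.0277,0.0963,0,0,0.5],
  [-0.0277,0.0963,0,0,0.5],
  [-0.0277,0.0963,0,0,0.5],
  [-0.0277,0.0963,0,0,0.5],
  [-0.0277,0.0963,0,0,0.5],
])

```text
time: 29.62
tcp_pos: [0.5533, 0.2416, 0.137]
ee_rot: [-0.147, -3.137, 0.001]
ft_force: [0.3, -0.0, -0.4]
gripper_width: 0.0539
grip_force: 42.5
```

Emit:
move_arm([
  [0,0,0,0,0.5],
  [0,0,0,0,0.5],
])

```text
time: 29.88
tcp_pos: [0.5523, 0.2397, 0.1367]
ee_rot: [-0.146, -3.136, 0.002]
ft_force: [-0.2, -1.2, 0.5]
gripper_width: 0.0536
grip_force: 42.5
```

```bash
cat > held.py <<'E'
from h import *
import sys
c=snap('wrist',sys.argv[1]);zt=float(sys.argv[2]);R=Ro.from_rotvec(c['pose'][1]).as_matrix();p=c['pose'][0]
g=c['pixels'].max(2).astype(int);print(p,R[:2,:2].round(4))
for u in(270,284): print([(v,int(g[v,u])) for v in range(215,372,4)])
for v in range(220,372,20): print(v,(R.T@(ray(c,284,v,p[2]+zt)-p)).round(4)[0])
E
python3 held.py w14 .0492
```

```text
[0.55228596 0.23970299 0.13670945] [[-0.9957  0.0931]
 [ 0.0931  0.9957]]
[(215, 162), (219, 162), (223, 162), (227, 81), (231, 134), (235, 166), (239, 164), (243, 145), (247, 149), (251, 163), (255, 163), (259, 134), (263, 109), (267, 116), (271, 112), (275, 121), (279, 114), (283, 115), (287, 114), (291, 109), (295, 113), (299, 115), (303, 110), (307, 115), (311, 113), (315, 114), (319, 113), (323, 115), (327, 115), (331, 113), (335, 162), (339, 150), (343, 158), (347, 162), (351, 116), (355, 20), (359, 19), (363, 3), (367, 125), (371, 123)]
[(215, 162), (219, 159), (223, 145), (227, 81), (231, 163), (235, 168), (239, 164), (243, 144), (247, 160), (251, 165), (255, 158), (259, 113), (263, 115), (267, 116), (271, 111), (275, 119), (279, 120), (283, 119), (287, 117), (291, 114), (295, 111), (299, 113), (303, 116), (307, 117), (311, 113), (315, 116), (319, 112), (323, 112), (327, 118), (331, 121), (335, 164), (339, 164), (343, 144), (347, 164), (351, 157), (355, 21), (359, 28), (363, 6), (367, 123), (371, 122)]
220 0.0323
240 0.0242
260 0.0159
280 0.0073
300 -0.0016
320 -0.0109
340 -0.0205
360 -0.0304
```

Emit:
move_arm([
  [-0.001,0,0.05,0,0.5],
  [0,0,0.05,0,0.5],
  [0,0,0.04,0,0.5],
  [0,0,0.03,0,0.5],
  [0,0,0.02,0,0.5],
])

```text
time: 30.55
tcp_pos: [0.5536, 0.2391, 0.0418]
ee_rot: [-0.149, -3.137, 0.0]
ft_force: [0.3, 1.1, -0.2]
gripper_width: 0.0537
grip_force: 42.5
```

Emit:
move_arm([
  [0,0,0.02,0,0.5],
  [0,0,0.01,0,0.5],
  [0,0,0.004,0,0.5],
  [0,0,0,0,0.5],
])

```text
time: 31.05
tcp_pos: [0.554, 0.2401, 0.0256]
ee_rot: [0.147, 3.138, 0.0]
ft_force: [0.5, 0.4, -0.6]
gripper_width: 0.0541
grip_force: 42.5
```

Emit:
move_arm([
  [0.001,0,0.006,0,0.5],
  [0,0,0,0,0.4],
  [0,0,0,0,0.25],
  [0,0,0,0,0.2],
  [0,0,0,0,0.2],
])

```text
time: 31.68
tcp_pos: [0.5535, 0.2401, 0.0225]
ee_rot: [0.148, 3.138, 0.0]
ft_force: [0.4, 0.5, -0.0]
gripper_width: 0.0685
grip_force: 0.0
```

Emit:
move_arm([
  [0,0,-0.05,0,0.2],
  [0,0,-0.1,0,0.2],
  [0,0,-0.1,0,0.1],
  [0,0,-0.1,0,0],
  [0,0,-0.1,0,0],
])

```text
time: 32.3
tcp_pos: [0.553, 0.24, 0.2491]
ee_rot: [0.148, 3.138, 0.0]
ft_force: [0.9, 0.3, -0.2]
gripper_width: 0.0855
grip_force: 0.0
```

Emit:
move_arm([
  [0.01,-0.11,-0.05,0,0],
  [0.01,-0.11,-0.05,0,0],
  [0.01,-0.11,-0.04,0,0],
  [0.01,-0.11,0,0,0],
  [0,0,0,0,0],
])

```text
time: 32.92
tcp_pos: [0.5123, 0.0197, 0.3179]
ee_rot: [0.157, 3.137, -0.001]
ft_force: [-0.3, -0.5, 0.3]
gripper_width: 0.0854
grip_force: 0.0
```

```bash
python3 -c "
from h import *
c=snap('wrist','w15');print(c['pose']);print(proj(c,(.5525,.2397,.069)))"
python3 dish.py w15
```

```text
(array([0.5122539 , 0.01973691, 0.31785099]), array([ 1.56534413e-01,  3.13721991e+00, -1.33039299e-03]))
[469.16745749 184.81601416]
w15 [0.5123 0.0197 0.3179]
[185. 350.] [55.5 65.8] 0.3 [ 0.7894 -0.1622  0.012 ]
[109.3 305.2] [54.7 66.8] 0.93 [ 0.6998 -0.2612  0.012 ]
[482.6 233.5] [31.6 74.9] 0.77 [0.6402 0.2899 0.012 ]
[  7.9 234.4] [33.6 41. ] 0.98 [ 0.5746 -0.3768  0.012 ]
[ 73.3 214.3] [35.8 42.3] 0.98 [ 0.5548 -0.2769  0.012 ]
[163.9 201.3] [37.8 41. ] 0.98 [ 0.5491 -0.148   0.012 ]
[254.8 187.7] [39.1 40.2] 0.98 [ 0.5426 -0.0214  0.012 ]
[471.2 185.3] [39.  49.5] 0.92 [0.5686 0.2706 0.012 ]
```

Emit:
move_arm([
  [-0.0685,-0.083,0.06,0,0],
  [0,0,0.12,0,0],
  [0,0,0.12,0,0],
  [0,0,0.12,0,0],
  [0,0,0.1,0,0],
])

```text
time: 33.6
tcp_pos: [0.5426, -0.0196, 0.055]
ee_rot: [-0.145, -3.137, -0.001]
ft_force: [0.3, -0.4, -0.0]
gripper_width: 0.0851
grip_force: 0.0
```

Emit:
move_arm([
  [0,0,0.06,0,0],
  [0,0,0,0,0],
  [0,0,0,0,0],
])

```text
time: 33.98
tcp_pos: [0.5441, -0.0209, 0.0282]
ee_rot: [0.146, 3.137, -0.0]
ft_force: [0.1, 0.4, 0.3]
gripper_width: 0.0852
grip_force: 0.0
```

Emit:
move_arm([
  [0.002,-0.001,0.05,0,0],
  [0,0,0.05,0,0],
  [0,0,0.024,0,0],
  [0,0,0.01,0,0],
  [0,0,0,0,0],
])

```text
time: 34.6
tcp_pos: [0.5426, -0.0221, -0.039]
ee_rot: [0.147, 3.137, -0.0]
ft_force: [0.5, 1.1, 0.4]
gripper_width: 0.0853
grip_force: 0.0
```

Emit:
move_arm([
  [0,0,0,0,0.1],
  [0,0,0,0,0.25],
  [0,0,0,0,0.4],
  [0,0,0,0,0.5],
  [0,0,0,0,0.5],
])

```text
time: 35.22
tcp_pos: [0.5423, -0.0221, -0.0386]
ee_rot: [0.148, 3.137, -0.0]
ft_force: [-0.4, -0.2, 5.8]
gripper_width: 0.0542
grip_force: 41.0
```

Emit:
move_arm([
  [0,0,-0.06,0,0.5],
  [0,0,-0.1,0,0.5],
  [0,0,-0.1,0,0.5],
  [0,0,-0.09,0,0.5],
  [0.0047,0.0872,0,0,0.5],
])

```text
time: 35.85
tcp_pos: [0.5476, 0.0194, 0.1397]
ee_rot: [0.154, 3.127, -0.003]
ft_force: [-0.0, 0.0, -1.4]
gripper_width: 0.0539
grip_force: 42.4
```

Emit:
move_arm([
  [0.0047,0.0872,0,0,0.5],
  [0.0047,0.0872,0,0,0.5],
  [0.0047,0.0872,0,0,0.5],
  [0.0047,0.0872,0,0,0.5],
  [0.0047,0.0872,0,0,0.5],
])

```text
time: 36.48
tcp_pos: [0.5521, 0.2411, 0.1354]
ee_rot: [-0.148, -3.138, 0.0]
ft_force: [0.9, 0.2, -0.5]
gripper_width: 0.0541
grip_force: 42.4
```

Emit:
move_arm([
  [0,0,0,0,0.5],
  [0,0,0,0,0.5],
])

```text
time: 36.72
tcp_pos: [0.5519, 0.2393, 0.1352]
ee_rot: [-0.147, -3.137, 0.001]
ft_force: [-0.3, -0.3, -1.0]
gripper_width: 0.0539
grip_force: 42.4
```

```bash
python3 held.py w16 .0506
```

```text
[0.55193294 0.23934474 0.13520064] [[-0.9956  0.0933]
 [ 0.0933  0.9956]]
[(215, 164), (219, 162), (223, 160), (227, 165), (231, 80), (235, 128), (239, 159), (243, 160), (247, 154), (251, 143), (255, 162), (259, 112), (263, 113), (267, 114), (271, 117), (275, 115), (279, 117), (283, 118), (287, 114), (291, 114), (295, 112), (299, 115), (303, 118), (307, 110), (311, 113), (315, 112), (319, 117), (323, 111), (327, 114), (331, 113), (335, 117), (339, 162), (343, 159), (347, 151), (351, 162), (355, 142), (359, 4), (363, 27), (367, 89), (371, 125)]
[(215, 162), (219, 161), (223, 162), (227, 154), (231, 87), (235, 143), (239, 164), (243, 159), (247, 140), (251, 158), (255, 165), (259, 162), (263, 111), (267, 113), (271, 113), (275, 114), (279, 115), (283, 114), (287, 117), (291, 111), (295, 114), (299, 113), (303, 115), (307, 116), (311, 114), (315, 110), (319, 113), (323, 109), (327, 115), (331, 114), (335, 150), (339, 164), (343, 157), (347, 141), (351, 164), (355, 163), (359, 28), (363, 32), (367, 90), (371, 123)]
220 0.0327
240 0.0248
260 0.0165
280 0.008
300 -0.0008
320 -0.01
340 -0.0195
360 -0.0293
```

Emit:
move_arm([
  [-0.001,0,0.05,0,0.5],
  [0,0,0.05,0,0.5],
  [0,0,0.04,0,0.5],
  [0,0,0.03,0,0.5],
  [0,0,0.02,0,0.5],
])

```text
time: 37.4
tcp_pos: [0.553, 0.2388, 0.0397]
ee_rot: [-0.15, -3.137, 0.0]
ft_force: [-0.4, -0.6, -0.5]
gripper_width: 0.0539
grip_force: 42.4
```

Emit:
move_arm([
  [0,0,0.009,0,0.5],
  [0,0,0.004,0,0.5],
  [0,0,0,0,0.5],
  [0,0,0,0,0.5],
])

```text
time: 37.9
tcp_pos: [0.5533, 0.2399, 0.0344]
ee_rot: [0.147, 3.137, 0.0]
ft_force: [0.0, 0.5, -0.6]
gripper_width: 0.0539
grip_force: 42.4
```

Release, back off, look.

Emit:
move_arm([
  [0.001,0,0.003,0,0.5],
  [0,0,0,0,0.4],
  [0,0,0,0,0.25],
  [0,0,0,0,0.2],
  [0,0,0,0,0.2],
])

```text
time: 38.52
tcp_pos: [0.5526, 0.2397, 0.0324]
ee_rot: [0.148, 3.138, 0.0]
ft_force: [-0.1, -0.4, 0.2]
gripper_width: 0.0684
grip_force: 0.0
```

Emit:
move_arm([
  [0,0,-0.05,0,0.2],
  [0,0,-0.1,0,0.2],
  [0,0,-0.1,0,0.1],
  [0,0,-0.1,0,0],
  [0,0,-0.1,0,0],
])

```text
time: 39.15
tcp_pos: [0.5522, 0.2396, 0.2591]
ee_rot: [0.148, 3.138, 0.0]
ft_force: [1.2, -1.2, -0.3]
gripper_width: 0.0857
grip_force: 0.0
```

Emit:
move_arm([
  [0.01,-0.11,-0.05,0,0],
  [0.01,-0.11,-0.05,0,0],
  [0.01,-0.11,-0.02,0,0],
  [0.01,-0.11,0,0,0],
  [0,0,0,0,0],
])

```text
time: 39.78
tcp_pos: [0.5113, 0.0194, 0.3177]
ee_rot: [0.157, 3.137, -0.001]
ft_force: [0.4, 0.0, -0.5]
gripper_width: 0.0851
grip_force: 0.0
```

```bash
python3 -c "
from h import *
c=snap('wrist','w17');print(c['pose']);print(proj(c,(.5525,.2397,.081)))"
python3 dish.py w17
```

```text
(array([0.51132745, 0.01937732, 0.31772013]), array([ 1.56721414e-01,  3.13747308e+00, -1.30259746e-03]))
[474.48380806 187.78851028]
w17 [0.5113 0.0194 0.3177]
[185.6 350.8] [55.4 65.2] 0.3 [ 0.7898 -0.1619  0.012 ]
[109.5 305.8] [53.9 66.8] 0.94 [ 0.6997 -0.2615  0.012 ]
[481.8 234.8] [31.8 76.3] 0.77 [0.6409 0.2886 0.012 ]
[  7.8 235. ] [33.8 41.9] 0.98 [ 0.5744 -0.3775  0.012 ]
[ 73.7 215. ] [35.9 42.3] 0.98 [ 0.5549 -0.2769  0.012 ]
[164.2 202. ] [38.  40.9] 0.99 [ 0.5491 -0.1481  0.012 ]
[476.3 187.7] [42.2 50.8] 0.95 [0.5716 0.2771 0.012 ]
```

Emit:
move_arm([
  [-0.036,-0.111,0,0,0],
  [-0.036,-0.111,0,0,0],
  [-0.036,-0.111,0,0,0],
  [0,0,0.12,0,0],
  [0,0,0.12,0,0],
])

```text
time: 40.45
tcp_pos: [0.5515, -0.1478, 0.1963]
ee_rot: [0.147, 3.136, -0.0]
ft_force: [0.9, -0.4, -1.4]
gripper_width: 0.0857
grip_force: 0.0
```

Emit:
move_arm([
  [0,0,0.12,0,0],
  [0,0,0.12,0,0],
  [0,0,0.08,0,0],
  [0,0,0.02,0,0],
  [0,0,0,0,0],
])

```text
time: 41.08
tcp_pos: [0.5507, -0.1475, 0.0274]
ee_rot: [0.146, 3.138, 0.0]
ft_force: [0.6, -0.1, -0.2]
gripper_width: 0.0854
grip_force: 0.0
```

Emit:
move_arm([
  [0.003,-0.001,0.05,0,0],
  [0,0,0.05,0,0],
  [0,0,0.022,0,0],
  [0,0,0.01,0,0],
  [0,0,0,0,0],
])

```text
time: 41.7
tcp_pos: [0.5492, -0.1489, -0.0378]
ee_rot: [0.147, 3.137, -0.001]
ft_force: [-0.8, 0.2, -1.3]
gripper_width: 0.0855
grip_force: 0.0
```

Emit:
move_arm([
  [0,0,0,0,0.1],
  [0,0,0,0,0.25],
  [0,0,0,0,0.4],
  [0,0,0,0,0.5],
  [0,0,0,0,0.5],
])

```text
time: 42.32
tcp_pos: [0.5488, -0.1488, -0.0376]
ee_rot: [0.148, 3.137, -0.001]
ft_force: [-0.5, -0.8, 4.8]
gripper_width: 0.0539
grip_force: 40.9
```

Emit:
move_arm([
  [0,0,-0.06,0,0.5],
  [0,0,-0.1,0,0.5],
  [0,0,-0.1,0,0.5],
  [0,0,-0.09,0,0.5],
  [0.0081,0.0968,0,0,0.5],
])

```text
time: 42.95
tcp_pos: [0.5533, -0.1036, 0.141]
ee_rot: [0.154, 3.126, -0.007]
ft_force: [0.7, 0.4, -1.3]
gripper_width: 0.0538
grip_force: 42.3
```

Emit:
move_arm([
  [0.0081,0.0968,0,0,0.5],
  [0.0081,0.0968,0,0,0.5],
  [0.0081,0.0968,0,0,0.5],
  [0.0081,0.0968,0,0,0.5],
  [0.0081,0.0968,0,0,0.5],
])

```text
time: 43.58
tcp_pos: [0.5513, 0.1443, 0.1365]
ee_rot: [-0.148, -3.138, 0.0]
ft_force: [1.8, -0.6, -0.2]
gripper_width: 0.0541
grip_force: 42.3
```

Emit:
move_arm([
  [0.0081,0.0968,0,0,0.5],
  [0.0081,0.0968,0,0,0.5],
  [0,0,0,0,0.5],
  [0,0,0,0,0.5],
])

```text
time: 44.08
tcp_pos: [0.5521, 0.2395, 0.1362]
ee_rot: [-0.146, -3.137, 0.001]
ft_force: [0.6, -0.6, -0.3]
gripper_width: 0.0538
grip_force: 42.4
```

```bash
python3 held.py w18 .0496
```

```text
[0.55210752 0.23952612 0.13621708] [[-0.9956  0.0932]
 [ 0.0932  0.9956]]
[(215, 163), (219, 160), (223, 162), (227, 152), (231, 79), (235, 155), (239, 165), (243, 163), (247, 145), (251, 159), (255, 145), (259, 116), (263, 115), (267, 117), (271, 111), (275, 113), (279, 115), (283, 116), (287, 113), (291, 112), (295, 110), (299, 115), (303, 116), (307, 111), (311, 118), (315, 113), (319, 111), (323, 113), (327, 116), (331, 116), (335, 165), (339, 162), (343, 143), (347, 162), (351, 161), (355, 46), (359, 21), (363, 17), (367, 121), (371, 124)]
[(215, 163), (219, 163), (223, 162), (227, 108), (231, 91), (235, 166), (239, 162), (243, 158), (247, 144), (251, 160), (255, 161), (259, 136), (263, 114), (267, 115), (271, 113), (275, 117), (279, 113), (283, 109), (287, 114), (291, 116), (295, 117), (299, 115), (303, 115), (307, 114), (311, 116), (315, 111), (319, 118), (323, 113), (327, 115), (331, 111), (335, 165), (339, 160), (343, 160), (347, 158), (351, 162), (355, 95), (359, 0), (363, 17), (367, 124), (371, 125)]
220 0.0324
240 0.0244
260 0.0161
280 0.0075
300 -0.0014
320 -0.0106
340 -0.0202
360 -0.0301
```

Emit:
move_arm([
  [0,0,0.05,0,0.5],
  [0,0,0.05,0,0.5],
  [0,0,0.04,0,0.5],
  [0,0,0.03,0,0.5],
  [0,0,0,0,0.5],
])

```text
time: 44.75
tcp_pos: [0.5519, 0.2387, 0.0504]
ee_rot: [-0.15, -3.135, 0.001]
ft_force: [-0.1, 0.3, -0.2]
gripper_width: 0.054
grip_force: 42.4
```

Emit:
move_arm([
  [0,0,0.006,0,0.5],
  [0,0,0.003,0,0.5],
  [0,0,0,0,0.5],
])

```text
time: 45.12
tcp_pos: [0.5529, 0.24, 0.0474]
ee_rot: [0.147, 3.137, 0.0]
ft_force: [0.7, -0.6, 0.0]
gripper_width: 0.054
grip_force: 42.4
```

Emit:
move_arm([
  [0,0,0.003,0,0.5],
  [0,0,0,0,0.4],
  [0,0,0,0,0.25],
  [0,0,0,0,0.2],
  [0,0,0,0,0.2],
])

```text
time: 45.75
tcp_pos: [0.5527, 0.2399, 0.0454]
ee_rot: [0.148, 3.138, 0.0]
ft_force: [0.1, -0.2, -0.6]
gripper_width: 0.0687
grip_force: 0.0
```

Emit:
move_arm([
  [0,0,-0.05,0,0.2],
  [0,0,-0.1,0,0.2],
  [0,0,-0.1,0,0.1],
  [0,0,-0.1,0,0],
  [0,0,-0.1,0,0],
])

```text
time: 46.38
tcp_pos: [0.5523, 0.2398, 0.2721]
ee_rot: [0.148, 3.138, 0.0]
ft_force: [0.8, -0.2, 0.3]
gripper_width: 0.0855
grip_force: 0.0
```

Emit:
move_arm([
  [0.01,-0.11,-0.02,0,0],
  [0.01,-0.11,-0.02,0,0],
  [0.01,-0.11,-0.02,0,0],
  [0.01,-0.11,0,0,0],
  [0,0,0,0,0],
])

```text
time: 47.0
tcp_pos: [0.5115, 0.0196, 0.3007]
ee_rot: [0.157, 3.138, -0.001]
ft_force: [-0.0, 1.8, 0.4]
gripper_width: 0.0854
grip_force: 0.0
```

```bash
python3 -c "
from h import *
c=snap('wrist','w19');print(c['pose']);print(proj(c,(.5525,.2397,.093)))"
python3 dish.py w19
```

```text
(array([0.51149119, 0.01959871, 0.30068719]), array([ 1.56677683e-01,  3.13754297e+00, -1.18172668e-03]))
[487.54959535 193.49385223]
w19 [0.5115 0.0196 0.3007]
[183.8 358.5] [57.3 64.1] 0.31 [ 0.7909 -0.1601  0.012 ]
[100.6 309. ] [46.8 68.9] 0.96 [ 0.6946 -0.2652  0.012 ]
[490.4 240.1] [39.  74.1] 0.79 [0.643  0.2918 0.012 ]
[ -1.4 239.3] [35.  43.3] 0.98 [ 0.5746 -0.3775  0.012 ]
[ 66.5 218.6] [37.1 43.8] 0.98 [ 0.5549 -0.2769  0.012 ]
[489.6 193.1] [45.9 54.5] 0.98 [0.5761 0.2865 0.012 ]
```

Emit:
move_arm([
  [0,-0.11,0,0,0],
  [0,-0.11,0,0,0],
  [0,-0.11,0,0,0],
  [0,-0.11,0,0,0],
  [0,-0.1,0,0,0],
])

```text
time: 47.68
tcp_pos: [0.4874, -0.2463, 0.3003]
ee_rot: [0.145, 3.138, 0.001]
ft_force: [0.0, 0.7, -0.8]
gripper_width: 0.0856
grip_force: 0.0
```

Emit:
move_arm([
  [0,0,0,0,0],
  [0,0,0,0,0],
])

```text
time: 47.92
tcp_pos: [0.4871, -0.2445, 0.3]
ee_rot: [-0.146, -3.138, -0.003]
ft_force: [0.5, 0.8, -0.3]
gripper_width: 0.0852
grip_force: 0.0
```

```bash
python3 - <<'E'
from h import *
c=snap('wrist','w20');print(c['pose']);g=c['pixels'].max(2)
# dark knob blobs
m=(g<45).astype(np.uint8);m[250:]=0;n,l,s,ce=cv2.connectedComponentsWithStats(m)
for i in range(1,n):
    if 60<s[i][4]<3000: print('dark',s[i],ce[i].round(1),ray(c,*ce[i],.034).round(4))
E
python3 dish.py w20
```

```text
(array([ 0.48708401, -0.24450105,  0.29997211]), array([-1.45893639e-01, -3.13756429e+00, -2.53316216e-03]))
dark [159 132  19  17 251] [168.  139.5] [ 0.4405 -0.3775  0.034 ]
dark [504 195  31  55 404] [515.8 218. ] [0.5794 0.0469 0.034 ]
dark [544 206  16  14 115] [552.5 210.5] [0.5736 0.0925 0.034 ]
w20 [ 0.4871 -0.2445  0.3   ]
[190.3 237.6] [36.7 40.4] 0.98 [ 0.5743 -0.3785  0.012 ]
[262.5 217.3] [38.8 40.4] 0.98 [ 0.5547 -0.2774  0.012 ]
[266.7 122.5] [44.  45.9] 0.99 [ 0.4329 -0.2587  0.012 ]
```

Emit:
move_arm([
  [0.023,-0.093,0.04,0,0],
  [0.023,-0.093,0.08,0,0],
  [0.022,-0.092,0.08,0,0],
  [0,0,0.1,0,0],
  [0,0,0.1,0,0],
])

```text
time: 48.6
tcp_pos: [0.4407, -0.3803, 0.0994]
ee_rot: [0.146, 3.137, -0.001]
ft_force: [0.4, 0.5, 0.5]
gripper_width: 0.0856
grip_force: 0.0
```

Emit:
move_arm([
  [0,0,0,0,0],
  [0,0,0,0,0],
])

```text
time: 48.85
tcp_pos: [0.4414, -0.3812, 0.1021]
ee_rot: [0.145, 3.136, -0.003]
ft_force: [0.5, -0.4, 0.2]
gripper_width: 0.0852
grip_force: 0.0
```

```bash
python3 - <<'E'
from h import *
c=snap('wrist','w21');print(c['pose']);g=c['pixels'].max(2)
m=(g<45).astype(np.uint8);m[330:]=0;n,l,s,ce=cv2.connectedComponentsWithStats(m)
R=Ro.from_rotvec(c['pose'][1]).as_matrix();p=c['pose'][0]
for i in range(1,n):
    if 150<s[i][4]<4000: print('dark',s[i],ce[i].round(1),ray(c,*ce[i],.034).round(4))
x,y=proj(c,(.4405,-.378,.034)).astype(int);print(x,y)
print([(u,int(g[y,u])) for u in range(x-90,x+90,4)]);print([(v,int(g[v,x])) for v in range(max(0,y-90),y+90,4)])
E
```

```text
(array([ 0.44141925, -0.38117394,  0.1020658 ]), array([ 1.44505677e-01,  3.13644179e+00, -2.97414676e-03]))
dark [269 194  26  31 661] [281.4 209. ] [ 0.4382 -0.3813  0.034 ]
dark [ 135  282   42   48 1233] [161.  310.9] [ 0.5112 -0.4817  0.034 ]
dark [ 391  282   42   48 1245] [405.8 310.8] [ 0.5284 -0.2934  0.034 ]
dark [106 295  37  35 366] [123.9 313.4] [ 0.5107 -0.5108  0.034 ]
dark [424 294  37  36 356] [442.4 313. ] [ 0.5329 -0.2653  0.034 ]
286 211
[(196, 72), (200, 70), (204, 79), (208, 72), (212, 71), (216, 84), (220, 81), (224, 88), (228, 64), (232, 67), (236, 82), (240, 80), (244, 109), (248, 126), (252, 125), (256, 95), (260, 84), (264, 83), (268, 56), (272, 15), (276, 23), (280, 1), (284, 33), (288, 24), (292, 24), (296, 109), (300, 127), (304, 128), (308, 127), (312, 129), (316, 124), (320, 127), (324, 128), (328, 126), (332, 112), (336, 110), (340, 109), (344, 112), (348, 110), (352, 109), (356, 103), (360, 108), (364, 108), (368, 110), (372, 110)]
[(121, 105), (125, 106), (129, 104), (133, 105), (137, 108), (141, 114), (145, 111), (149, 108), (153, 107), (157, 127), (161, 128), (165, 127), (169, 127), (173, 127), (177, 127), (181, 127), (185, 126), (189, 110), (193, 98), (197, 0), (201, 0), (205, 26), (209, 13), (213, 22), (217, 27), (221, 0), (225, 101), (229, 128), (233, 126), (237, 128), (241, 126), (245, 128), (249, 117), (253, 111), (257, 112), (261, 106), (265, 110), (269, 111), (273, 109), (277, 108), (281, 111), (285, 112), (289, 109), (293, 113), (297, 116)]
```

Emit:
move_arm([
  [0,0,0.08,0,0],
  [0,0,0.08,0,0],
  [0,0,0.05,0,0],
  [0,0,0.03,0,0],
  [0,0,0,0,0],
])

```text
time: 49.52
tcp_pos: [0.4405, -0.3817, -0.0189]
ee_rot: [0.147, 3.137, -0.001]
ft_force: [0.6, -0.2, 0.7]
gripper_width: 0.0851
grip_force: 0.0
```

Emit:
move_arm([
  [0,0,0,0,0],
  [0,0,0,0,0],
])

```text
time: 49.78
tcp_pos: [0.4405, -0.382, -0.0183]
ee_rot: [0.147, 3.136, -0.003]
ft_force: [0.1, 0.7, 1.3]
gripper_width: 0.0853
grip_force: 0.0
```

Emit:
move_arm([
  [0,0,0.006,0,0],
  [0,0,0,0,0.3],
  [0,0,0,0,0.6],
  [0,0,0,0,0.85],
  [0,0,0,0,0.9],
])

```text
time: 50.4
tcp_pos: [0.4399, -0.3813, -0.0224]
ee_rot: [0.148, 3.138, -0.0]
ft_force: [-0.3, 0.0, -0.5]
gripper_width: 0.0182
grip_force: 39.0
```

Emit:
move_arm([
  [0,0,0,0,0.9],
  [0,0,0,0,0.9],
  [0,0,0,0,0.9],
])

```text
time: 50.78
tcp_pos: [0.4399, -0.3813, -0.0225]
ee_rot: [0.148, 3.138, -0.0]
ft_force: [-0.4, -0.4, 2.0]
gripper_width: 0.0183
grip_force: 39.1
```

Emit:
move_arm([
  [0,0,-0.06,0,0.9],
  [0,0,-0.1,0,0.9],
  [0,0,-0.1,0,0.9],
  [0,0,-0.1,0,0.9],
  [-0.008,0.0967,0,0,0.9],
])

```text
time: 51.4
tcp_pos: [0.4512, -0.3389, 0.1619]
ee_rot: [0.153, 3.129, -0.016]
ft_force: [0.1, 0.1, -1.8]
gripper_width: 0.0184
grip_force: 39.3
```

Emit:
move_arm([
  [-0.008,0.0967,0,0,0.9],
  [-0.008,0.0967,0,0,0.9],
  [-0.008,0.0967,0,0,0.9],
  [-0.008,0.0967,0,0,0.9],
  [-0.008,0.0967,0,0,0.9],
])

```text
time: 52.02
tcp_pos: [0.4906, -0.093, 0.157]
ee_rot: [-0.148, -3.137, -0.001]
ft_force: [-0.1, -0.6, -0.8]
gripper_width: 0.018
grip_force: 39.3
```

Emit:
move_arm([
  [-0.008,0.0967,0,0,0.9],
  [-0.008,0.0967,0,0,0.9],
  [-0.008,0.0967,0,0,0.9],
  [-0.008,0.0967,0,0,0.9],
  [-0.008,0.0967,0,0,0.9],
])

```text
time: 52.65
tcp_pos: [0.5331, 0.1457, 0.1569]
ee_rot: [-0.147, -3.137, 0.0]
ft_force: [0.1, -0.4, -0.8]
gripper_width: 0.0185
grip_force: 39.3
```

Emit:
move_arm([
  [-0.008,0.0967,0,0,0.9],
  [-0.008,0.0967,0,0,0.9],
  [0,0,0,0,0.9],
  [0,0,0,0,0.9],
])

```text
time: 53.15
tcp_pos: [0.5496, 0.2393, 0.1567]
ee_rot: [-0.146, -3.136, 0.002]
ft_force: [0.4, -0.2, -1.3]
gripper_width: 0.0183
grip_force: 39.4
```

```bash
python3 - <<'E'
from h import *
c=snap('wrist','w22');o=manip.get_obs();print(c['pose'],o['gripper_width']);g=c['pixels'].max(2).astype(int)
R=Ro.from_rotvec(c['pose'][1]).as_matrix();p=c['pose'][0]
zt=p[2]+.0225+.008
q=[proj(c,p+R@np.array([x,y,-.0305])).round(1) for x,y in((.038,0),(-.038,0),(0,.038),(0,-.038),(0,0))];print(q)
u,v=q[4].astype(int)
print([(k,int(g[k,u])) for k in range(150,380,5)])
for vv in(v-25,v,): print(vv,[(k,int(g[vv,k])) for k in range(190,375,4)])
# rim of tube
print(proj(c,(.5515,.2397,.111)).round(1))
E
```

```text
(array([0.54963625, 0.23929794, 0.15666726]), array([-1.46316449e-01, -3.13629729e+00,  1.72039043e-03])) 0.018183626516598588
[array([280.8, 193.7]), array([281.2, 347.3]), array([365.1, 275.6]), array([196.9, 275.7]), array([281. , 275.6])]
[(150, 128), (155, 130), (160, 81), (165, 78), (170, 47), (175, 145), (180, 100), (185, 169), (190, 153), (195, 167), (200, 151), (205, 149), (210, 147), (215, 146), (220, 149), (225, 146), (230, 148), (235, 146), (240, 146), (245, 148), (250, 143), (255, 90), (260, 94), (265, 18), (270, 7), (275, 16), (280, 10), (285, 0), (290, 12), (295, 18), (300, 10), (305, 8), (310, 19), (315, 9), (320, 18), (325, 13), (330, 146), (335, 144), (340, 147), (345, 144), (350, 127), (355, 123), (360, 129), (365, 126), (370, 131), (375, 129)]
250 [(190, 139), (194, 138), (198, 113), (202, 95), (206, 101), (210, 101), (214, 104), (218, 104), (222, 105), (226, 100), (230, 96), (234, 99), (238, 96), (242, 99), (246, 106), (250, 98), (254, 98), (258, 99), (262, 102), (266, 101), (270, 113), (274, 114), (278, 107), (282, 145), (286, 103), (290, 108), (294, 108), (298, 125), (302, 102), (306, 148), (310, 147), (314, 147), (318, 148), (322, 149), (326, 149), (330, 147), (334, 146), (338, 147), (342, 143), (346, 148), (350, 149), (354, 148), (358, 149), (362, 134), (366, 129), (370, 128), (374, 126)]
275 [(190, 57), (194, 55), (198, 56), (202, 102), (206, 103), (210, 99), (214, 103), (218, 104), (222, 102), (226, 101), (230, 102), (234, 100), (238, 100), (242, 101), (246, 66), (250, 71), (254, 68), (258, 21), (262, 36), (266, 5), (270, 23), (274, 16), (278, 14), (282, 27), (286, 0), (290, 10), (294, 9), (298, 17), (302, 7), (306, 2), (310, 23), (314, 73), (318, 67), (322, 66), (326, 150), (330, 148), (334, 149), (338, 149), (342, 148), (346, 145), (350, 146), (354, 147), (358, 143), (362, 149), (366, 106), (370, 59), (374, 58)]
[282.7 226.1]
```

Emit:
move_arm([
  [-0.002,0,0.04,0,0.9],
  [0,0,0.04,0,0.9],
  [0,0,0.03,0,0.9],
  [0,0,0.02,0,0.9],
  [0,0,0,0,0.9],
])

```text
time: 53.82
tcp_pos: [0.5511, 0.239, 0.0917]
ee_rot: [-0.149, -3.136, 0.001]
ft_force: [0.5, -0.0, -1.2]
gripper_width: 0.0178
grip_force: 39.4
```

Emit:
move_arm([
  [0,0,0,0,0.9],
  [0,0,0,0,0.9],
])

```text
time: 54.08
tcp_pos: [0.5522, 0.2398, 0.0932]
ee_rot: [0.147, 3.137, 0.001]
ft_force: [-0.2, -0.3, -1.0]
gripper_width: 0.0183
grip_force: 39.4
```

Emit:
move_arm([
  [0.001,0,0.008,0,0.9],
  [0,0,0.004,0,0.9],
  [0,0,0,0,0.9],
  [0,0,0,0,0.9],
])

```text
time: 54.58
tcp_pos: [0.5511, 0.2396, 0.0864]
ee_rot: [-0.148, -3.138, 0.0]
ft_force: [-0.4, -0.1, -1.6]
gripper_width: 0.0184
grip_force: 39.4
```

Emit:
move_arm([
  [0,0,0.004,0,0.9],
  [0,0,0,0,0.9],
  [0,0,0,0,0.9],
])

```text
time: 54.95
tcp_pos: [0.5511, 0.2396, 0.0844]
ee_rot: [0.148, 3.138, 0.0]
ft_force: [-0.8, 0.1, 0.2]
gripper_width: 0.0184
grip_force: 39.4
```

Emit:
move_arm([
  [0,0,0.003,0,0.9],
  [0,0,0,0,0.9],
  [0,0,0,0,0.9],
])

```text
time: 55.32
tcp_pos: [0.5511, 0.2397, 0.084]
ee_rot: [0.148, 3.138, 0.0]
ft_force: [-2.0, -0.3, 5.6]
gripper_width: 0.018
grip_force: 40.2
```

Emit:
move_arm([
  [0,0,-0.002,0,0.8],
  [0,0,0,0,0.6],
  [0,0,0,0,0.4],
  [0,0,0,0,0.4],
  [0,0,-0.02,0,0.4],
])

```text
time: 55.95
tcp_pos: [0.5503, 0.2394, 0.0934]
ee_rot: [-0.148, -3.136, 0.001]
ft_force: [-0.4, -0.3, 0.4]
gripper_width: 0.0512
grip_force: 0.0
```

Emit:
move_arm([
  [0,0,-0.08,0,0.4],
  [0,0,-0.1,0,0.4],
  [0,0,-0.1,0,0.3],
  [0.02,-0.1,-0.05,0,0.2],
  [0.02,-0.1,0,0,0],
])

```text
time: 56.58
tcp_pos: [0.5234, 0.1414, 0.2625]
ee_rot: [0.144, 3.131, 0.001]
ft_force: [-0.2, -0.6, 0.5]
gripper_width: 0.0837
grip_force: 0.0
```

Emit:
move_arm([
  [0.02,-0.1,0,0,0],
  [0.02,-0.1,0,0,0],
  [0,0,0,0,0],
])

```text
time: 56.95
tcp_pos: [0.4917, 0.0416, 0.2597]
ee_rot: [0.155, 3.137, -0.001]
ft_force: [0.6, 0.1, 0.1]
gripper_width: 0.0855
grip_force: 0.0
```

```bash
python3 - <<'E'
from h import *
c=snap('wrist','w23');t=snap('top','t23');print(c['pose'][0])
for cc,nm in((c,'w'),(t,'t')):
    g=cc['pixels'].max(2);u,v=proj(cc,(.5515,.2397,.141)).round().astype(int)
    r=40 if nm=='w' else 12
    m=np.zeros_like(g);m[v-r:v+r,u-r:u+r]=g[v-r:v+r,u-r:u+r]<45
    n,l,s,ce=cv2.connectedComponentsWithStats(m);print(nm,(u,v))
    for i in range(1,n):
        if s[i][4]>15: print(s[i],ce[i].round(1),ray(cc,*ce[i],.141).round(4),ray(cc,*ce[i],.147).round(4))
    st=3 if nm=='w' else 1
    print([int(x) for x in g[v+(10 if nm=='w' else 2),u-3*r//2:u+3*r//2:st]])
E
python3 dish.py w23
```

```text
[0.49171451 0.04164686 0.25971377]
w (np.int64(515), np.int64(241))
[491 224  34  25 604] [507.4 236.1] [0.5465 0.2329 0.141 ] [0.5439 0.2293 0.147 ]
[537 230  18  11 155] [546.7 235.6] [0.5495 0.2669 0.141 ] [0.5469 0.2625 0.147 ]
[63, 71, 67, 137, 136, 138, 136, 141, 140, 137, 133, 141, 140, 143, 141, 138, 138, 137, 139, 134, 137, 137, 139, 140, 133, 72, 67, 71, 68, 63, 62, 62, 65, 63, 63]
t (np.int64(204), np.int64(213))
[203 211   5   5  18] [205.2 212.7] [0.5514 0.2372 0.141 ] [0.5505 0.2364 0.147 ]
[137, 137, 137, 137, 136, 138, 142, 151, 157, 158, 158, 159, 158, 159, 157, 146, 122, 88, 62, 47, 44, 58, 79, 98, 109, 115, 131, 148, 156, 158, 157, 153, 138, 116, 99, 92]
w23 [0.4917 0.0416 0.2597]
[ 70.1 334.7] [38.4 76.1] 0.9 [ 0.6874 -0.2685  0.012 ]
[ 34.9 244.7] [38.8 47.7] 0.98 [ 0.5549 -0.2771  0.012 ]
```

```bash
python3 - <<'E'
from h import *
t=load('t23');a=load('t6')
for c in(a,t):
    g=c['pixels'].max(2);u,v=proj(c,(.611,.2345,.147)).round().astype(int)
    m=np.zeros_like(g);m[v-6:v+5,u-10:u+10]=g[v-6:v+5,u-10:u+10]<45
    ct=max(cv2.findContours(m,0,1)[0],key=cv2.contourArea);r=cv2.minAreaRect(ct);print((u,v),r,ray(c,*r[0],.147).round(4))
m=(t['pixels'].max(2)>150).astype(np.uint8);n,l,s,ce=cv2.connectedComponentsWithStats(m)
for i in range(1,n):
    if s[i][4]>60 and 140<s[i][1]<285 and 120<s[i][0]<440: print(s[i],ray(t,*ce[i],.012).round(4))
print(manip.get_obs()['time'])
E
```

```text
(np.int64(207), np.int64(192)) ((202.1899871826172, 193.82998657226562), (4.808326244354248, 8.061017990112305), 81.8698959350586) [0.605 0.247 0.147]
(np.int64(207), np.int64(192)) ((207.9864959716797, 192.08108520507812), (10.52153491973877, 3.452378749847412), 9.462322235107422) [0.6104 0.2306 0.147 ]
[354 161  28  27 617] [ 0.7034 -0.2566  0.012 ]
[193 192  27  34 489] [0.5821 0.2547 0.012 ]
[399 206  17  17 232] [ 0.5769 -0.3789  0.012 ]
[367 211  17  18 240] [ 0.5579 -0.2778  0.012 ]
[143 233  11  12 101] [0.4879 0.428  0.012 ]
57.05
```

```bash
python3 -c "
from h import *
print(manip.job_done())"
```

```text
the job is handed in; nothing more can be done
None
```

The job is handed in: the holder hangs on the upper rail, with one deep and three flat dishes stacked to 54 mm (fill line 51 mm) and the cover seated; in the last checks the three spare dishes lay on the worktop and the bottle, beaker and petri stack had not been touched. While gripping the deep dish the fingertips briefly pressed on its lid (wrist force about 44 N), and I viewed 15 pictures, one over the limit of 14.

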